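# Put the sharpening stones away and lock their rack

## Task

Put the sharpening stones away: swing the rack's keeper bar open, lay every stone in a bay of the rack (one to a bay, any bay), swing the keeper fully home into its catch over them, and then push the lock pin all the way down through the catch and the keeper's eye. Leave the round steel bench block and the block of black pitch where they lie.

Things in the scene. Friction and masses are not known exactly. Their poses are not given: they have to be found in the camera images.
- rack: Fixed stone rack: wooden base 92 x 262 x 8 mm (x, y, z), two aluminium rails across it, fences at its front and back. Origin: centre of the base's underside, on the bench; z up. At y = +110 mm stands the keeper's hinge post, 24 mm across, 58 mm high; at y = -110 mm the catch. Rails and dividers stand at |x| = 22 to 45 mm; between them the rack is open down to the base, for fingers.
- rack_bays (a point): Middle of the rack on the rails' top, 24 mm over the bench; axes as the rack's. Four bays side by side, centred at y = -57, -19, +19, +57 mm, x = 0. A stone lies on the rails with its length along x. Each bay is 20 mm wide between dividers 10 mm high and 82 mm long between end fences 12 mm high.
- keeper (a joint): Angle of the keeper bar, rad: 0 = fully home in the catch, at its stop; it opens towards the rack's +x, anticlockwise from above, to a stop at 1.4. Steel bar 16 mm wide that swings level at 42 to 50 mm over the bench; stones in their bays (tops at 36 mm) pass under it. Hinge friction 0.12 N m holds it where it is left. Closed, it points along the rack's -y over the middle of the bays.
- keeper_hinge (a point): Point on the keeper's upright hinge axis, 46 mm over the bench.
- keeper_knob (a point): Centre of the top of the keeper's upright round black knob, 16 mm across, 86 mm over the bench; the knob reaches from 54 to 86 mm and stands on the bar 50 mm from the hinge axis.
- rack_catch (a point): Centre of the mouth of the catch's hole, 58 mm over the bench, z up. The catch is a fork 34 x 30 mm (x, y), open to the rack's +x, with an upper lip (52 to 58 mm) and a lower block (8 to 40 mm); the keeper's eye (12 mm hole, 220 mm from the hinge axis) comes between them. The fork's holes are 11 mm across, straight down, chamfered, open to 8 mm over the bench.
- lock_pin: Loose steel lock pin, 0.07 kg, at first upright in its block. Origin: centre of its lower tip; z runs up along it. Shank 8 mm across with tapered tip, 46 mm long; above it a flange 20 mm across, 4 mm thick, and a round head 18 mm across up to z = 91 mm. Fully in, its flange lies on the catch's upper lip (tip 12 mm over the bench, 46 mm below rack_catch).
- pin_block: Fixed upright wooden block, 44 x 44 x 54 mm, with an 11 mm hole down through it, in which the lock pin is kept (flange on the block's top, pin tip 8 mm over the bench). Origin: centre of its underside.
- stone_a_mid (a point): Centre of sharpening stone a, a loose square stick 12 x 75 x 12 mm, 0.03 kg, lying flat on the bench at the start; y runs along its length. It may be absent.
- stone_b_mid (a point): Centre of sharpening stone b, 12 x 67 x 12 mm, 0.03 kg; y runs along its length. It may be absent.
- stone_c_mid (a point): Centre of sharpening stone c, 12 x 75 x 12 mm, 0.03 kg; y runs along its length. It may be absent.
- stone_d_mid (a point): Centre of sharpening stone d, 12 x 67 x 12 mm, 0.03 kg; y runs along its length. It may be absent.
- bench_block: Bystander: round steel bench block, 64 mm across, 22 mm high, behind the rack's right end. Origin: centre of its underside.
- wax_block: Bystander: block of black pitch, 30 x 48 x 22 mm, near the front edge, in front of the lathe, left of the pin block. Origin: centre of its underside.

How it is judged:
On the way, in this order (a step that is already met when the one before it is completed fails the run):
1. every stone present lies in a bay of the rack, with the keeper still open (x of stone_a_mid in the frame of rack between -0.016 and 0.016 m and y of stone_a_mid in the frame of rack between -0.08 and 0.08 m and z of stone_a_mid in the frame of rack between 0.0255 and 0.0345 m and angle between the y axis of each of stone_a_mid, stone_b_mid, stone_c_mid, stone_d_mid and the x axis of rack, either way round below 0.25 rad and x of stone_b_mid in the frame of rack between -0.016 and 0.016 m and y of stone_b_mid in the frame of rack between -0.08 and 0.08 m and z of stone_b_mid in the frame of rack between 0.0255 and 0.0345 m and x of stone_c_mid in the frame of rack between -0.016 and 0.016 m and y of stone_c_mid in the frame of rack between -0.08 and 0.08 m and z of stone_c_mid in the frame of rack between 0.0255 and 0.0345 m and x of stone_d_mid in the frame of rack between -0.016 and 0.016 m and y of stone_d_mid in the frame of rack between -0.08 and 0.08 m and z of stone_d_mid in the frame of rack between 0.0255 and 0.0345 m and value of joint keeper above 0.1 rad), for 0.2 s.
2. the keeper is swung fully home into its catch (value of joint keeper below 0.03 rad), for 0.2 s.
3. the lock pin is all the way down through the catch and the keeper's eye (z of lock_pin in the frame of rack_catch between -0.052 and -0.041 m and horizontal distance between lock_pin and rack_catch below 0.005 m and angle between lock_pin's own z axis and vertical below 0.12 rad and value of joint keeper below 0.03 rad), for 0.2 s.
At the end, for the whole second after the job is handed in: Every stone present lies along a bay (centre within 16 mm lengthwise, 0.25 rad), down on the rails within 4 mm; keeper home (under 0.03 rad); lock pin at rest in the catch, within 5 mm of its axis, upright within 0.12 rad, tip 41 to 52 mm below the hole's mouth (all of step 3 and x of stone_a_mid in the frame of rack between -0.016 and 0.016 m and y of stone_a_mid in the frame of rack between -0.08 and 0.08 m and z of stone_a_mid in the frame of rack between 0.0255 and 0.0345 m and angle between the y axis of each of stone_a_mid, stone_b_mid, stone_c_mid, stone_d_mid and the x axis of rack, either way round below 0.25 rad and x of stone_b_mid in the frame of rack between -0.016 and 0.016 m and y of stone_b_mid in the frame of rack between -0.08 and 0.08 m and z of stone_b_mid in the frame of rack between 0.0255 and 0.0345 m and x of stone_c_mid in the frame of rack between -0.016 and 0.016 m and y of stone_c_mid in the frame of rack between -0.08 and 0.08 m and z of stone_c_mid in the frame of rack between 0.0255 and 0.0345 m and x of stone_d_mid in the frame of rack between -0.016 and 0.016 m and y of stone_d_mid in the frame of rack between -0.08 and 0.08 m and z of stone_d_mid in the frame of rack between 0.0255 and 0.0345 m and linear speed of lock_pin below 0.02 m/s); the robot touches nothing.
It fails at once if the bench block is pushed more than 30 mm away or tipped (distance of bench_block from where it was at the start of the episode above 0.03 m or angle between bench_block's own z axis and vertical above 0.5 rad).
It fails at once if the pitch block is pushed more than 30 mm away or tipped (distance of wax_block from where it was at the start of the episode above 0.03 m or angle between wax_block's own z axis and vertical above 0.5 rad).
Of stone_a, stone_b, stone_c, stone_d only 3 to 4 are there at a start; the rules pass over those that are not, and their reading is None.
At some moment in a run one of stone_a, stone_b, stone_c, stone_d may be knocked a few centimetres aside while the robot is not near it.
It also fails if it takes over 200 s, if anything falls off the work surface, if the arm or the gripper's body presses on something with over 40 N, if the wrist force passes 120 N, or if a joint passes its speed limit or range.

## Robot

A 7-joint arm with a two-finger parallel gripper is mounted at the origin on a cart in front of the work surface, level with it; the furniture and walls round the work are solid. World frame = base frame: x ahead of the robot, y to its left, z up, the work surface at z = 0. Lengths are in m, angles in rad, forces in N, time in s.
With the tool pointing down it reaches from about 0.425 to 0.925 m from the base axis. Payload 6.8 kg.
Tool frame: the origin (TCP) lies on the centre line of the jaws, within the pads' length; the fingertips stand 8 mm ahead of it and the grasp point (between the pads) lies 11 mm behind it (r.finger_overhang is the distance from the TCP to the fingertips, in m); x points along the fingers, z is the direction in which the jaws open and shut, and the axes are right-handed (so a half turn about x gives the same grasp; the last joint's range is limited). The gripper opens to 85 mm and grips with 20 to 120 N. Pads are 22 mm wide; open, the fingers measure 114 mm over their backs; the gripper's body (76 mm by 85 mm) begins 54 mm behind the grasp point. The pads swing forward as they close: fully open they stand 13 mm farther back than shut.
Start: joints at [1.165, 0.477, 0.022, 1.555, -0.011, 1.109, -0.083], TCP at [0.198, -0.645, 0.218] pointing down, gripper open.
Joint ranges: [-2.96, 2.96], [-0.34, 2.1], [-1.41, 1.46], [0.24, 2.44], [-1.37, 4.51], [0.17, 1.92], [-2.96, 2.96]. Speed limits (rad/s): [2.39, 2.39, 3.14, 3.14, 3.14, 3.14, 3.14].

## Interface

Orientations are given as a rotation vector (axis times angle).
In Python, from bench import r gives the robot as it stands. The module is installed in compiled form; this text tells all that it offers.
- The arm moves only by the tool play_rows, never from a script. Its argument "plan" is a list of rows, each a list of 5 numbers: the opening, from -1 (shut) to 1 (fully open), then the shift along the world's x, y, z in m, then the turn about the world's z in rad. A call has 1 to 10 rows; each row is the pose to reach, as a shift and turn from the pose commanded when the call began; what a row does not reach only later rows make up. A row lasts 1/10 s, in which the tool goes at most 50 mm and 8.59 degrees, less where a joint would pass 70% of its speed; a pose out of reach is approached as far as the arm can. A call with a gripper value outside its range is refused whole. The fingers move at their own pace and stop on an object; "force" is the grip in N (left out, the last holds). Time passes only in rows, so rows that repeat a pose let the fingers close. It gives the time, the measured TCP pose, the force and the opening at its end, in the units of the state.
- r.get_obs(): the state, without advancing time (a new reading comes with each control period).
- r.grab_frame(name): name is "scene" or "top"; returns a dict with "pixels" (420x560x3 uint8, blue, green, red), "z_map" (420x560 float32, m along the optical axis (not along the pixel's ray), 0 where there is no reading), "vfov" (degrees; the focal length in pixels is half the picture's height over the tangent of half this angle, whatever the lens; pixels are square), "cx", "cy" (the principal point, pixels), "R" (3x3) and "t" (3): a world point X has camera coordinates R X + t. Camera axes: x right, y down, z forward; pixel columns grow to the right and rows downward; lengths in m; the calibration is good to about 2 mm. A picture is of the moment at which its call begins.
- r.hand_in(): hands the job in, once; it reports no verdict.
Trained networks look in a picture, given as the dict that the camera call returned (one of the last four; its "shot" number tells which), for a name from the list of things; names that differ only in an ending like _2 or _b are one class to them, and where a whole thing is asked for, a point or a joint stands for the part that bears it (a point fixed in the world has none). Each returns a list of dicts, best first, with "conf" (0 to 1); they miss things now and then, are a little off and sometimes report something else, mostly with a low value. They report only what shows in the picture. A call takes as long as a camera call.
- r.outline_of(picture, label): "mask" (420x560 bool, what is visible of it) and "bbox" ([left, top, right, bottom] as shares, 0 to 1, of the picture: columns of its width, rows of its height, round what is visible of it).
- r.pinpoint(picture, label): "position" ([column, row] as shares, 0 to 1, of the picture: columns of its width, rows of its height: a listed point, or the origin of a listed thing).
The state is a dict: "clock": time; "joints": joint angles; "qvel": joint speeds; "tau": joint torques, N m; "tcp_pos": TCP position; "orientation": TCP orientation; "contact_force": force on the tool from outside, world axes, zero at the start; "moment": the same for the moment, N m; "grip_width": finger opening in m.
Only numpy, scipy, OpenCV 4.12 (cv2) and the standard library are available. Lean on these libraries where they do the work, as an engineer would, in place of code of your own. Each camera call takes 0.05 s, during which the arm holds its last target.

## Working session

There is one attempt and no reset: what is moved stays moved. The work goes in short steps, Python scripts to look and compute and a tool call to move; the robot and the scene stay as the last step left them, time stands still between calls to the robot, and variables do not carry over. Pictures are saved under pics/ and viewed, and the job is handed in when it is done.

Besides the shell and the picture viewer there is one more tool, called by a JSON object that holds its "name" and its "arguments". play_rows: Moves the arm, as the interface text tells. Its arguments: {"type":"object","properties":{"plan":{"type":"array","items":{"type":"array","items":{"type":"number"}}},"force":{"type":"number"}},"required":["plan"]}

```bash
mkdir -p pics; ls; cat > h.py <<'E'
import numpy as np, cv2
from bench import r
def cam(p):
    f=210/np.tan(np.radians(p['vfov'])/2); return f
def proj_ray(p,u,v):
    f=cam(p);R=np.array(p['R']);t=np.array(p['t'])
    d=R.T@np.array([(u-p['cx'])/f,(v-p['cy'])/f,1.]); c=-R.T@t
    return c,d
def at_z(p,u,v,z):
    c,d=proj_ray(p,u,v); s=(z-c[2])/d[2]; return c+s*d
def at_depth(p,u,v):
    c,d=proj_ray(p,u,v); return c+d*p['z_map'][int(v),int(u)]
def proj(p,X):
    f=cam(p); x=np.array(p['R'])@np.array(X)+np.array(p['t']); return np.array([f*x[0]/x[2]+p['cx'],f*x[1]/x[2]+p['cy']])
def cloud(p):
    f=cam(p);h,w=p['z_map'].shape
    u,v=np.meshgrid(np.arange(w),np.arange(h)); z=p['z_map']
    P=np.stack([(u-p['cx'])/f*z,(v-p['cy'])/f*z,z],-1)
    return (P-np.array(p['t']))@np.array(p['R'])
E
python3 - <<'E'
from h import *
print(r.get_obs(), r.finger_overhang)
for n in ('scene','top'):
    p=r.grab_frame(n); cv2.imwrite(f'pics/{n}0.png',p['pixels'])
    print(n,p['vfov'],p['cx'],p['cy'],-np.array(p['R']).T@np.array(p['t']),np.array(p['R']).round(3).tolist())
    for l in ['rack','rack_bays','keeper','keeper_hinge','keeper_knob','rack_catch','lock_pin','pin_block','stone_a_mid','stone_b_mid','bench_block','wax_block']:
        for d in r.pinpoint(p,l)[:6]:
            u,v=d['position'][0]*560,d['position'][1]*420
            print(l,round(d['conf'],2),round(u,1),round(v,1),at_depth(p,min(u,559),min(v,419)).round(3))
E
```

```text
pics
{'clock': 0.0, 'joints': array([ 1.1649206 ,  0.47778527,  0.02231995,  1.55647498, -0.01153794,
        1.10930636, -0.08307711]), 'qvel': array([ 0.00019026,  0.00067564, -0.00088317,  0.00065297, -0.0012266 ,
        0.00175362, -0.0003059 ]), 'tau': array([ 6.71536854e-04, -5.96447217e+01,  1.60786673e+00, -2.81190258e+01,
        1.24000042e-02,  9.44174419e-03,  3.43869083e-06]), 'tcp_pos': array([ 0.19786126, -0.64468771,  0.21712536]), 'orientation': array([ 0.9881346 ,  1.33707674, -0.98643956]), 'contact_force': array([0.41871038, 0.82263682, 0.46546303]), 'moment': array([-0.01004089,  0.05427988, -0.00314146]), 'grip_width': 0.08507719053737214} 0.008
scene 51.111300106508544 270.0869624878781 209.62161082780077 [0.12549136 0.84867525 0.50576029] [[-0.88, -0.474, 0.021], [-0.216, 0.362, -0.907], [0.422, -0.803, -0.422]]
rack 0.95 299.8 226.1 [ 0.515 -0.055  0.006]
rack_bays 0.96 298.5 215.6 [ 0.537 -0.093  0.014]Traceback (most recent call last):
  File "<stdin>", line 7, in <module>
ValueError: it knows: bench_block, keeper_hinge, keeper_knob, lock_pin, pin_block, rack, rack_bays, rack_catch, stone_a_mid, stone_b_mid, stone_c_mid, stone_d_mid, wax_block
```

```bash
python3 - <<'E'
from h import *
for n in ('scene','top'):
    p=r.grab_frame(n); cv2.imwrite(f'pics/{n}1.png',p['pixels'])
    print(n,p['vfov'],p['cx'],p['cy'],-np.array(p['R']).T@np.array(p['t']),np.array(p['R']).round(3).tolist())
    for l,z in [('rack',0),('rack_bays',.024),('keeper_hinge',.046),('keeper_knob',.086),('rack_catch',.058),('lock_pin',.008),('pin_block',0),('stone_a_mid',.006),('stone_b_mid',.006),('bench_block',0),('wax_block',0)]:
        for d in r.pinpoint(p,l)[:6]:
            u,v=d['position'][0]*560,d['position'][1]*420
            print(l,round(d['conf'],2),round(u,1),round(v,1),at_depth(p,min(u,559),min(v,419)).round(3),at_z(p,u,v,z).round(4))
E
```

```text
scene 51.111300106508544 270.0869624878781 209.62161082780077 [0.12549136 0.84867525 0.50576029] [[-0.88, -0.474, 0.021], [-0.216, 0.362, -0.907], [0.422, -0.803, -0.422]]
rack_bays 0.81 298.0 214.5 [ 0.537 -0.09   0.018] [ 0.5328 -0.0792  0.024 ]
keeper_hinge 0.53 276.9 223.0 [0.532 0.041 0.052] [0.537  0.0303 0.046 ]
keeper_hinge 0.16 275.4 201.6 [ 0.559 -0.002  0.083] [ 0.5974 -0.0771  0.046 ]
keeper_knob 0.59 276.2 199.6 [ 0.601 -0.088  0.047] [ 0.5602 -0.0081  0.086 ]
rack_catch 0.62 323.6 191.2 [ 0.508 -0.186  0.056] [ 0.5062 -0.1805  0.058 ]
lock_pin 0.18 313.0 293.8 [0.367 0.21  0.019] [0.3727 0.1947 0.008 ]
pin_block 0.69 310.7 291.9 [0.372 0.209 0.021] [0.383  0.1807 0.    ]
stone_a_mid 0.62 329.7 236.9 [ 0.435 -0.056 -0.003] [ 0.4298 -0.0398  0.006 ]
stone_b_mid 0.57 364.3 214.3 [ 0.395 -0.204  0.007] [ 0.396  -0.2059  0.006 ]
stone_b_mid 0.29 276.5 222.2 [0.53  0.046 0.056] [ 0.5759 -0.0446  0.006 ]
bench_block 0.67 266.8 193.4 [ 0.691 -0.202  0.003] [ 0.6944 -0.2097  0.    ]
wax_block 0.66 264.4 347.3 [0.377 0.379 0.02 ] [0.3875 0.3595 0.    ]
top 49.17264816947388 279.4
[... 340 characters left out ...]
 [0.5278 0.0391 0.046 ]
keeper_knob 0.94 289.9 201.6 [0.556 0.    0.081] [5.547e-01 2.000e-04 8.600e-02]
rack_catch 0.74 365.6 221.6 [ 0.507 -0.189  0.025] [ 0.5009 -0.1821  0.058 ]
lock_pin 0.53 216.3 284.5 [0.367 0.182 0.088] [0.3731 0.1925 0.008 ]
pin_block 0.86 219.0 283.0 [0.372 0.179 0.063] [0.3771 0.1868 0.    ]
stone_a_mid 0.72 318.8 221.8 [ 0.516 -0.073  0.009] [ 0.5171 -0.0729  0.006 ]
stone_a_mid 0.44 307.4 260.1 [ 0.42  -0.036  0.013] [ 0.421  -0.0369  0.006 ]
stone_b_mid 0.7 382.6 264.8 [ 0.398 -0.223  0.011] [ 0.3987 -0.2238  0.006 ]
bench_block 0.78 373.7 147.8 [ 0.702 -0.229  0.023] [ 0.7107 -0.2347  0.    ]
wax_block 0.7 151.0 286.0 [0.377 0.35  0.023] [0.3791 0.3566 0.    ]
```

View pics/scene0.png

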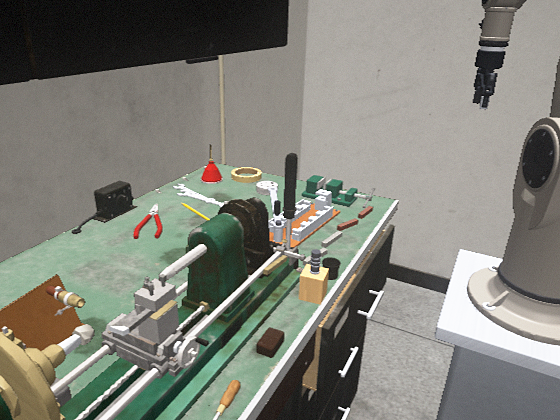

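```bash
ls pics
```

```text
scene0.png
scene1.png
top1.png
```

View pics/top1.png

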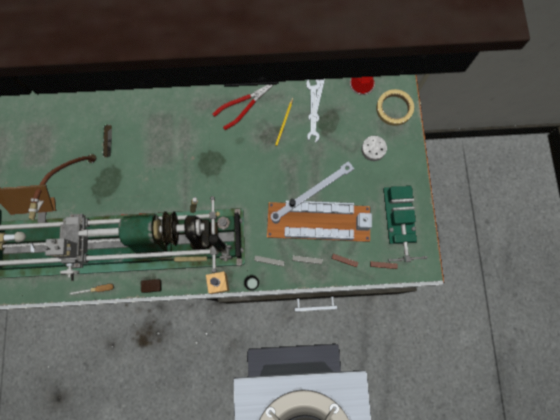

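```bash
python3 - <<'E'
from h import *
p=r.grab_frame('top'); c=p['pixels'][130:310,190:440]; cv2.imwrite('pics/topz.png',cv2.resize(c,None,fx=3.2,fy=3.2,interpolation=cv2.INTER_CUBIC))
P=cloud(p); np.save('top.npy',P)
# stones: segmentation
for l in ['stone_a_mid','keeper_knob','rack','bench_block']:
    for d in r.outline_of(p,l):
        m=d['mask']; q=P[m]; print(l,round(d['conf'],2),m.sum(),np.median(q,0).round(3),(np.array(d['bbox'])*[560,420,560,420]).round())
# height map
H=P[...,2]
vis=np.clip(H/0.25*255,0,255).astype(np.uint8); vis=cv2.applyColorMap(vis,cv2.COLORMAP_JET)[130:310,190:440]
cv2.imwrite('pics/hmap.png',cv2.resize(vis,None,fx=3.2,fy=3.2,interpolation=cv2.INTER_NEAREST))
p=r.grab_frame('scene'); c=p['pixels'][150:320,230:410]; cv2.imwrite('pics/scz.png',cv2.resize(c,None,fx=3.5,fy=3.5,interpolation=cv2.INTER_CUBIC))
E
```

```text
stone_a_mid 0.5 150 [ 0.422 -0.036  0.012] [295. 254. 325. 263.]
keeper_knob 0.93 655 [ 0.591 -0.064  0.05 ] [274. 163. 354. 216.]
rack 0.88 4331 [ 0.524 -0.074  0.02 ] [270. 163. 371. 243.]
rack 0.57 573 [ 0.588 -0.06   0.05 ] [271. 161. 357. 220.]
rack 0.2 387 [0.372 0.18  0.053] [207. 271. 231. 293.]
bench_block 0.77 493 [ 0.702 -0.23   0.022] [361. 136. 386. 161.]
```

View pics/topz.png

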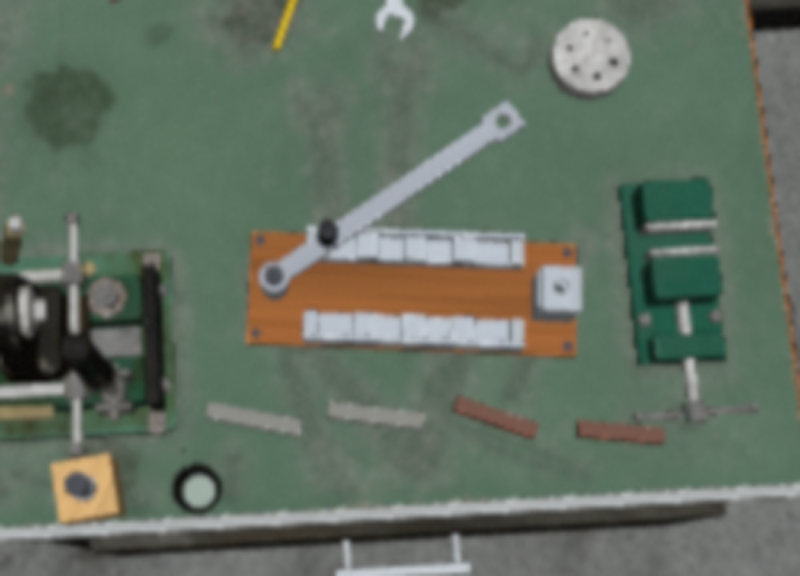

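View pics/hmap.png

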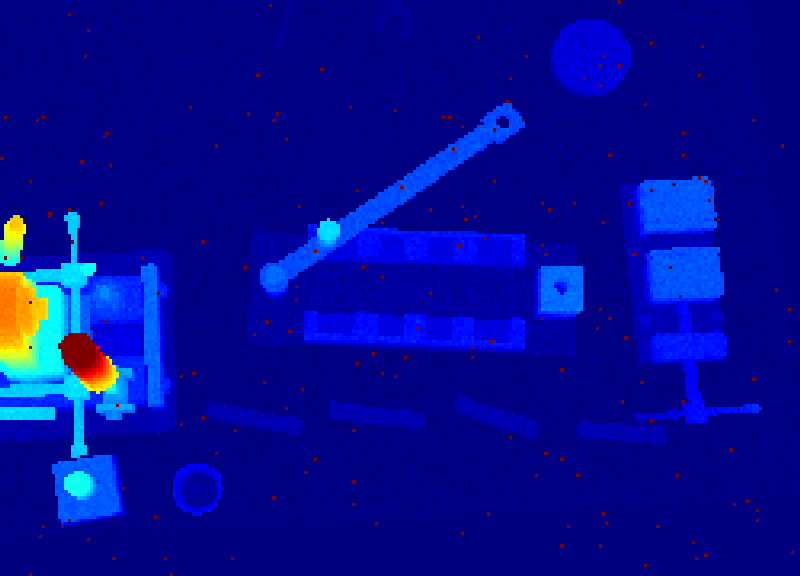

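View pics/scz.png

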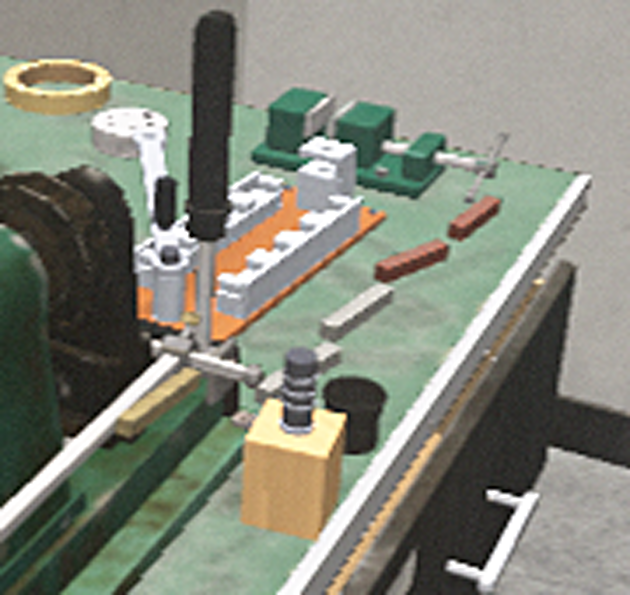

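```bash
python3 - <<'E'
from h import *
from scipy.spatial.transform import Rotation as Ro
o=r.get_obs(); M=Ro.from_rotvec(o['orientation']).as_matrix(); print(M.round(3))
p=r.grab_frame('top'); P=cloud(p); H=P[...,2]
bench=P[240:258,330:360,2]; print('bench z',np.median(P[170:195,300:320,2]), np.median(P[270:280,330:400,2]))
# blobs by boxes in topz coords
def box(x0,y0,x1,y1): return (slice(int(130+y0/3.2),int(130+y1/3.2)),slice(int(190+x0/3.2),int(190+x1/3.2)))
def rect(name,b,z0,z1):
    s=box(*b); q=P[s].reshape(-1,3); k=(q[:,2]>z0)&(q[:,2]<z1); q=q[k]
    rr=cv2.minAreaRect((q[:,:2]*1000).astype(np.float32)); print(name,len(q),'c',np.round(rr[0],1),'sz',np.round(rr[1],1),'ang',round(rr[2],1),'mean',q.mean(0).round(4),'zmed',np.median(q[:,2]).round(4))
    return q
rect('s1',(195,395,310,440),.007,.02)
rect('s2',(322,395,432,435),.007,.02)
rect('s3',(448,390,544,442),.007,.02)
rect('s4',(570,412,670,450),.007,.02)
rect('catch',(530,255,590,325),.047,.065)
rect('hinge',(245,245,288,298),.05,.066)
rect('knob',(310,215,345,248),.07,.1)
rect('bar',(340,95,530,230),.04,.056)
rect('pinblk',(45,440,125,530),.045,.062)
rect('pinhead',(45,460,100,505),.085,.11)
rect('base',(240,220,585,362),.004,.0115)
rect('frontrail',(300,305,530,355),.018,.045)
rect('backrail',(345,225,530,270),.018,.039)
rect('lever',(55,325,120,395),.1,.5)
q=rect('levertop',(55,325,120,395),.2,.5); print(q[:,2].max(), q.min(0),q.max(0))
rect('benchblk',(540,10,640,100),.012,.03)
rect('cup',(165,455,230,520),.02,.1)
# stone colours
for n in range(2):pass
E
```

```text
[[ 0.     0.956  0.293]
 [-0.     0.293 -0.956]
 [-1.     0.     0.   ]]
bench z 0.000822080673913388 -8.75118280504725e-05
s1 152 c [425.2  59.2] sz [74.3 12.4] ang 76.2 mean [0.4253 0.0591 0.0121] zmed 0.0119
s2 157 c [426.3 -36.7] sz [74.5 20.6] ang 78.0 mean [ 0.4226 -0.036   0.0121] zmed 0.0122
s3 142 c [ 416.3 -129.7] sz [65.2 26.1] ang 80.4 mean [ 0.4158 -0.13    0.0122] zmed 0.0123
s4 155 c [ 403.1 -226. ] sz [66.9 21.4] ang 82.2 mean [ 0.3997 -0.2269  0.0125] zmed 0.0123
catch 177 c [ 505.6 -181.3] sz [30.7 34.7] ang 86.1 mean [ 0.5054 -0.1812  0.0574] zmed 0.0577
hinge 56 c [531.3  37.9] sz [19.7 25.4] ang 86.9 mean [0.5293 0.0373 0.0544] zmed 0.0548
knob 41 c [554.9  -5.5] sz [14.8 14.2] ang 59.3 mean [ 0.5545 -0.005   0.0844] zmed 0.085
bar 442 c [606.5 -90.5] sz [ 24.8 168.7] ang 32.9 mean [ 0.61   -0.0942  0.0497] zmed 0.0498
pinblk 287 c [376.1 186.7] sz [44.  44.1] ang 7.1 mean [0.3753 0.1855 0.0538] zmed 0.054
pinhead 55 c [376.1 186.2] sz [16.8 16. ] ang 87.1 mean [0.3758 0.1858 0.098 ] zmed 0.0988
base 1826 c [523.8 -72.3] sz [272.4 115.3] ang 86.2 mean [ 0.5178 -0.0643  0.0077] zmed 0.0077
frontrail 655 c [485.4 -68.8] sz [169.6  23.9] ang 84.3 mean [ 0.4845 -0.0689  0.0295] zmed 0.0305
backrail 562 c [550.7 -89.5] sz [141.8  24.3] ang 84.3 mean [ 0.55   -0.0916  0.0292] zmed 0.0301
lever 214 c [444.1 161.5] sz [21.7 23.2] ang 6.2 mean [0.4413 0.1586 0.2281] zmed 0.2464
levertop 153 c [445.3 160.7] sz [20.8 20.6] ang 18.0 mean [0.4421 0.1592 0.2515] zmed 0.2612
0.2702428155120341 [0.43389866 0.15032316 0.20232705] [0.45452273 0.17234625 0.27024282]
benchblk 471 c [ 705.2 -231.3] sz [62.9 63.2] ang 86.9 mean [ 0.7042 -0.2306  0.0217] zmed 0.0218
cup 86 c [371.7 104. ] sz [36.5 36.6] ang 87.8 mean [0.3733 0.1063 0.0285] zmed 0.0288
```

```bash
cat >> h.py <<'E'
def stones(p,xmin=.3,xmax=.8):
    """bench stones in top view: height mask + components"""
    P=cloud(p); H=P[...,2]
    m=((H>.0075)&(H<.0165)&(P[...,0]>.33)&(P[...,0]<.75)&(P[...,1]>-.32)&(P[...,1]<.11)).astype(np.uint8)
    m=cv2.morphologyEx(m,cv2.MORPH_OPEN,np.ones((2,2),np.uint8))
    n,L,S,C=cv2.connectedComponentsWithStats(m)
    out=[]
    for i in range(1,n):
        if 80<S[i,4]<260:
            vv,uu=np.nonzero(L==i)
            X=np.array([at_z(p,u,v,.012)[:2] for u,v in zip(uu,vv)])*1000
            rr=cv2.minAreaRect(X.astype(np.float32)); c=X.mean(0); w,V=np.linalg.eigh(np.cov((X-c).T)); d=V[:,1]; d=d*np.sign(d[1])
            out.append(dict(c=c,len=np.sqrt(12*w[1]),wid=np.sqrt(12*w[0]),ang=np.arctan2(-d[0],d[1]),n=len(X),rc=rr[0],rs=rr[1],uv=(uu.mean(),vv.mean())))
    return out
E
python3 - <<'E'
from h import *
from scipy.optimize import least_squares
p=r.grab_frame('top'); 
for s in stones(p): print({k:np.round(v,3) for k,v in s.items()})
P=cloud(p); H=P[...,2]
hsv=cv2.cvtColor(p['pixels'],cv2.COLOR_BGR2HSV)
m=(hsv[...,0]<18)&(hsv[...,1]>130)&(hsv[...,2]>70)
m[:195]=0;m[250:]=0;m[:,:260]=0;m[:,380:]=0
mm=cv2.morphologyEx(m.astype(np.uint8),cv2.MORPH_OPEN,np.ones((2,2)))
cnt=np.argwhere(mm)[:,::-1]
X=np.array([at_z(p,u,v,.008)[:2] for u,v in cnt])*1000
rr=cv2.minAreaRect(X.astype(np.float32)); print('base',rr)
# rails
for nm,lo,hi in (('front',.46,.505),('back',.535,.58)):
    k=(H>.027)&(H<.039)&(P[...,0]>lo)&(P[...,0]<hi)&(P[...,1]<-.02 if nm=='back' else P[...,1]<.01)&(P[...,1]>-.158)
    Q=P[k][:,:2]*1000; A=np.polyfit(Q[:,1],Q[:,0],1); print(nm,'yaw deg',-np.degrees(np.arctan(A[0])),Q.mean(0),A, rr and cv2.minAreaRect(Q.astype(np.float32)))
for d in r.outline_of(p,'keeper_knob')[:1]:
    k=d['mask']&(H>.044)&(H<.054); Q=P[k][:,:2]*1000; c=Q.mean(0); w,V=np.linalg.eigh(np.cov((Q-c).T)); print('bar',c,V[:,1],np.degrees(np.arctan2(*V[:,1])))
q=P[(H>.078)&(H<.092)&(P[...,0]>.53)&(P[...,0]<.58)&(P[...,1]>-.03)&(P[...,1]<.03)]; print('knob',np.median(q,0))
E
```

```text
{'c': array([ 413.624, -131.305]), 'len': np.float64(68.09), 'wid': np.float64(12.563), 'ang': np.float64(-0.395), 'n': np.int64(129), 'rc': array([ 413.43 , -131.442]), 'rs': array([66.285, 12.944]), 'uv': array([345.504, 260.643])}
{'c': array([422.676,  57.636]), 'len': np.float64(72.937), 'wid': np.float64(12.867), 'ang': np.float64(-0.261), 'n': np.int64(144), 'rc': array([422.572,  56.765]), 'rs': array([72.947, 12.69 ]), 'uv': array([269.66 , 261.285])}
{'c': array([419.104, -41.491]), 'len': np.float64(71.257), 'wid': np.float64(12.688), 'ang': np.float64(-0.164), 'n': np.int64(139), 'rc': array([419.663, -39.156]), 'rs': array([72.895, 13.022]), 'uv': array([309.403, 260.475])}
{'c': array([ 396.2  , -227.826]), 'len': np.float64(68.264), 'wid': np.float64(12.993), 'ang': np.float64(-0.131), 'n': np.int64(138), 'rc': array([ 396.216, -227.107]), 'rs': array([67.099, 12.828]), 'uv': array([384.826, 265.449])}
base ((515.2461547851562, -73.86639404296875), (258.5447082519531, 89.22605895996094), 84.52899169921875)
front yaw deg -5.001850838252747 [482.44738845 -75.57727426] [8.75212141e-02 4.89062003e+02] ((485.3161315917969, -71.26997375488281), (164.5917205810547, 23.870512008666992), 84.53723907470703)
back yaw deg -4.249375189132582 [552.48490042 -86.32930827] [7.43018715e-02 5.58899330e+02] ((550.8096313476562, -89.11631774902344), (135.6503448486328, 24.174707412719727), 84.0167007446289)
bar [592.44750373 -66.33702569] [-0.5277602   0.84939342] -31.854244832445335
knob [ 0.55480375 -0.00497368  0.08504211]
```

```bash
sed -i '/MORPH_OPEN/d; s/connectedComponentsWithStats(m)/connectedComponentsWithStats(m,connectivity=4)/' h.py
python3 - <<'E'
from h import *
p=r.grab_frame('top'); 
for s in stones(p): print({k:np.round(v,3) for k,v in s.items()})
P=cloud(p); H=P[...,2]
hsv=cv2.cvtColor(p['pixels'],cv2.COLOR_BGR2HSV)
m=(hsv[...,0]<18)&(hsv[...,1]>130)&(hsv[...,2]>70)
m[:195]=0;m[250:]=0;m[:,:260]=0;m[:,380:]=0
n,L,S,C=cv2.connectedComponentsWithStats(m.astype(np.uint8),connectivity=4)
i=1+np.argmax(S[1:,4]); cnt=np.argwhere(m)[:,::-1]
X=np.array([at_z(p,u,v,.008)[:2] for u,v in cnt])*1000
print('base',cv2.minAreaRect(X.astype(np.float32)))
# model fit: rails+catch+post top, maximise IoU of masks in rack frame
k=(P[...,0]>.44)&(P[...,0]<.6)&(P[...,1]>-.23)&(P[...,1]<.08)
Q=P[k]; 
from scipy.optimize import minimize
def cost(a):
    c,s=np.cos(a[2]),np.sin(a[2]); d=Q[:,:2]-a[:2]*1e-3 if False else Q[:,:2]-np.array(a[:2])/1000
    x=c*d[:,0]+s*d[:,1]; y=-s*d[:,0]+c*d[:,1]
    z=Q[:,2]
    b=(abs(x)<.046)&(abs(y)<.131); rail=(abs(x)>.022)&(abs(x)<.045)&(abs(y)<.082); ct=(abs(x)<.017)&(abs(y+.11)<.015)
    hi=(z>.0155)&(z<.04); top=z>.047
    # ignore keeper region (y>-.0 and x>0)
    ok=~((y>-.03)&(x>-.012))&(z<.07)
    return np.sum(ok&((ct!=top)))+np.sum(ok&~ct&~top&(rail!=hi))+np.sum(ok&~ct&~top&~rail&~hi&(b!=(z>.004)))
best=min(((cost((x,y,w)),x,y,w) for x in np.arange(508,524,1.) for y in np.arange(-80,-64,1.) for w in np.radians(np.arange(-8,-2.9,.5))))
print(best,np.degrees(best[3]))
allc=[(cost((x,y,w)),x,y,w) for x in np.arange(best[1]-3,best[1]+3,.5) for y in np.arange(best[2]-3,best[2]+3,.5) for w in best[3]+np.radians(np.arange(-1,1.1,.25))]
allc.sort(); a=np.array(allc[:20]); print(a.mean(0),a.std(0))
E
```

```text
{'c': array([ 522.049, -107.152]), 'len': np.float64(49.771), 'wid': np.float64(33.922), 'ang': np.float64(0.134), 'n': np.int64(141), 'rc': array([ 521.084, -106.302]), 'rs': array([60.191, 35.318]), 'uv': array([332.27 , 218.681])}
{'c': array([ 486.525, -173.615]), 'len': np.float64(66.381), 'wid': np.float64(24.436), 'ang': np.float64(-1.029), 'n': np.int64(114), 'rc': array([ 488.289, -172.598]), 'rs': array([68.286, 29.712]), 'uv': array([359.632, 230.956])}
{'c': array([ 416.213, -128.663]), 'len': np.float64(67.748), 'wid': np.float64(13.417), 'ang': np.float64(-0.386), 'n': np.int64(135), 'rc': array([ 415.592, -129.465]), 'rs': array([65.674, 13.584]), 'uv': array([344.356, 259.667])}
{'c': array([425.123,  58.674]), 'len': np.float64(75.017), 'wid': np.float64(13.038), 'ang': np.float64(-0.256), 'n': np.int64(149), 'rc': array([425.198,  59.317]), 'rs': array([74.536, 12.912]), 'uv': array([269.195, 260.329])}
{'c': array([422.473, -36.756]), 'len': np.float64(74.354), 'wid': np.float64(13.113), 'ang': np.float64(-0.18), 'n': np.int64(149), 'rc': array([422.613, -35.94 ]), 'rs': array([74.823, 12.731]), 'uv': array([307.416, 259.235])}
{'c': array([ 398.576, -226.093]), 'len': np.float64(68.109), 'wid': np.float64(13.417), 'ang': np.float64(-0.139), 'n': np.int64(137), 'rc': array([ 398.678, -225.979]), 'rs': array([64.948, 12.848]), 'uv': array([384.029, 264.533])}
base ((518.0386352539062, -71.41793823242188), (258.8181457519531, 89.30815124511719), 84.4983139038086)
(np.int64(411), np.float64(519.0), np.float64(-72.0), np.float64(-0.10471975511965978)) -6.000000000000001
[ 4.09800000e+02  5.18600000e+02 -7.26000000e+01 -9.92656012e-02] [6.19354503e+00 2.00000000e-01 6.63324958e-01 4.33596660e-03]
```

{"name": "play_rows", "arguments": {"plan": [[0,0.357,0.64,0,0],[0,0.357,0.64,0,0],[0,0.357,0.64,0,0],[0,0.357,0.64,0,0],[0,0.357,0.64,0,0],[0,0.357,0.64,0,0],[0,0.357,0.64,0,0],[0,0.357,0.64,0,0],[0,0.357,0.64,0,0],[0,0.357,0.64,0,0]], "force": 20}}

```text
clock: 2.85
tcp_pos: [0.4424, -0.2069, 0.2186]
orientation: [0.987, 1.334, -0.987]
contact_force: [1.2, -0.1, 0.1]
grip_width: 0.0426
```

{"name": "play_rows", "arguments": {"plan": [[0,0.113,0.202,-0.06,0],[0,0.113,0.202,-0.06,0],[0,0.113,0.202,-0.06,0],[0,0.113,0.202,-0.06,0],[0,0.113,0.202,-0.06,0],[0,0.113,0.202,-0.06,0],[0,0.113,0.202,-0.06,0]]}}

```text
clock: 3.55
tcp_pos: [0.5546, -0.0059, 0.1578]
orientation: [0.985, 1.337, -0.986]
contact_force: [-0.2, -0.1, -0.5]
grip_width: 0.0425
```

```bash
python3 - <<'E'
from h import *
print(r.get_obs()['tcp_pos'])
p=r.grab_frame('top'); cv2.imwrite('pics/a1.png',cv2.resize(p['pixels'][130:310,190:440],None,fx=3.2,fy=3.2))
p=r.grab_frame('scene'); cv2.imwrite('pics/a2.png',cv2.resize(p['pixels'][50:320,200:450],None,fx=3,fy=2.2))
E
```

```text
[ 0.55461281 -0.0058737   0.15777093]
```

View pics/a2.png

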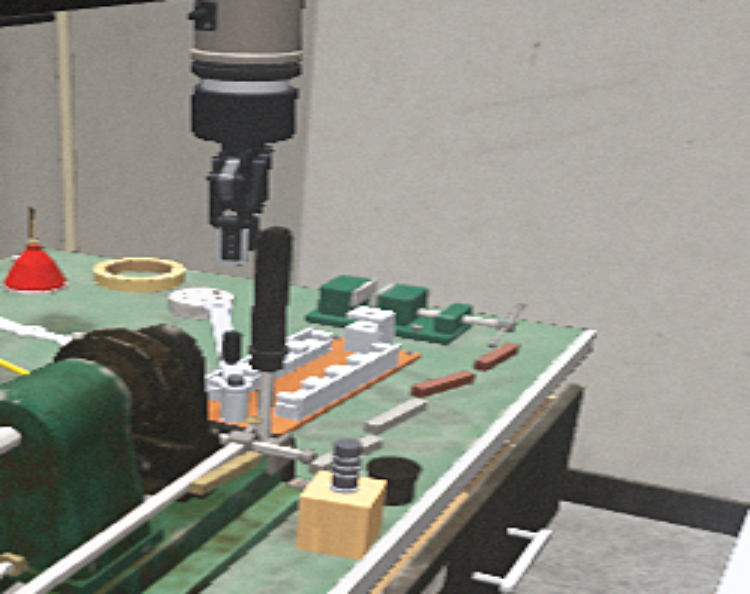

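View pics/a1.png

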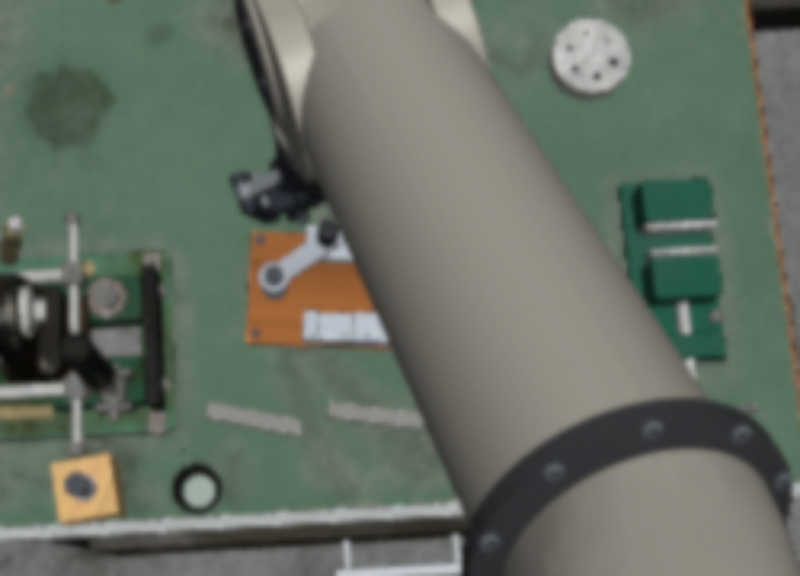

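{"name": "play_rows", "arguments": {"plan": [[0,0,0.001,-0.05,0],[0,0,0.001,-0.086,0],[0,0,0.001,-0.086,0],[-1,0,0.001,-0.086,0],[-1,0,0.001,-0.086,0],[-1,0,0.001,-0.086,0],[-1,0,0.001,-0.086,0],[-1,0,0.001,-0.086,0]]}}

```text
clock: 4.45
tcp_pos: [0.5552, -0.0057, 0.073]
orientation: [0.988, 1.334, -0.986]
contact_force: [-0.1, 0.1, -0.4]
grip_width: -0.0001
```

```bash
python3 - <<'E'
from h import *
p=r.grab_frame('top'); cv2.imwrite('pics/b1.png',cv2.resize(p['pixels'][160:260,240:380],None,fx=5,fy=5,interpolation=2))
p=r.grab_frame('scene'); cv2.imwrite('pics/b2.png',cv2.resize(p['pixels'][130:260,240:370],None,fx=5,fy=4.5,interpolation=2))
for X in [(.5552,-.0057,.065),(.5548,-.005,.086),(.5288,.0375,.058)]: print(proj(p,X))
E
```

```text
[277.35314942 208.38297035]
[277.61227342 200.50071097]
[278.80236796 220.38003384]
```

View pics/b2.png

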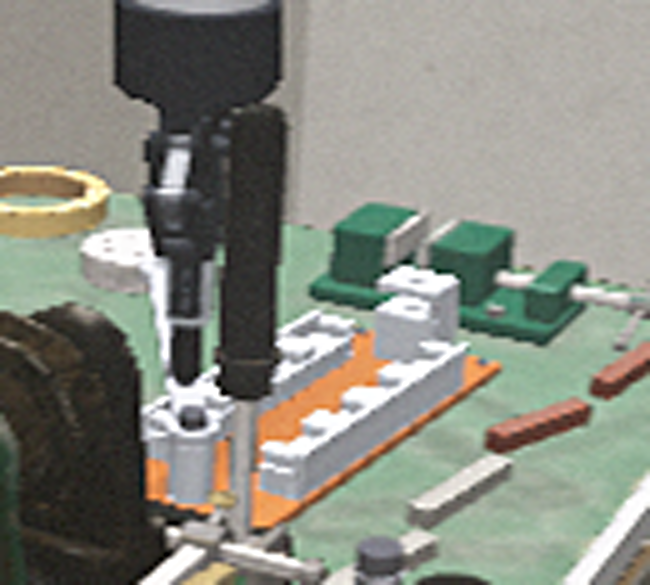

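View pics/b1.png

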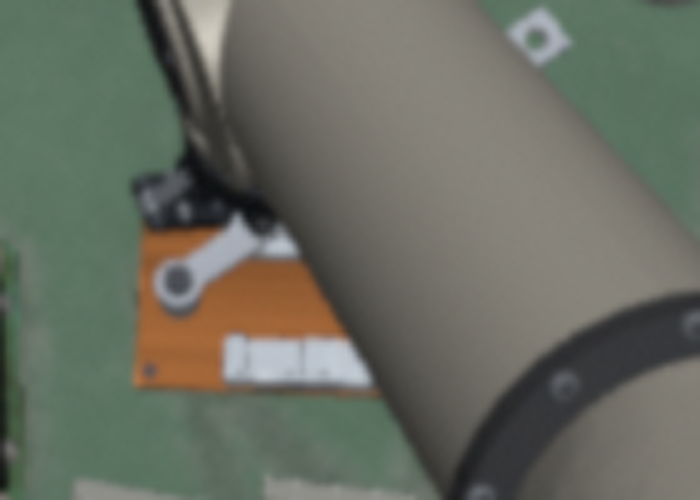

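```bash
python3 - <<'E'
from h import *
p=r.grab_frame('scene'); P=cloud(p)
for v in range(180,226,2): print(v,[tuple((P[v,u]*1000).round().astype(int).tolist()) for u in range(272,286,3)],p['pixels'][v,277])
E
```

```text
180 [(546, 44, 156), (540, 41, 156), (532, 41, 158), (536, 19, 150), (546, -18, 136)] [49 47 47]
182 [(549, 38, 149), (542, 37, 150), (535, 36, 151), (533, 25, 148), (545, -15, 132)] [43 45 45]
184 [(550, 34, 142), (547, 25, 140), (542, 20, 139), (535, 21, 141), (688, -310, -3)] [79 72 72]
186 [(551, 32, 137), (547, 26, 135), (542, 21, 135), (534, 21, 136), (682, -298, -4)] [55 54 55]
188 [(649, -154, 46), (555, 11, 123), (548, 8, 124), (545, -1, 121), (672, -280, -2)] [49 49 53]
190 [(638, -134, 50), (554, 11, 119), (549, 6, 118), (545, -1, 116), (455, 168, 195)] [76 72 69]
192 [(632, -124, 49), (555, 10, 113), (549, 6, 113), (545, -1, 111), (455, 168, 191)] [66 59 59]
194 [(626, -112, 49), (555, 10, 108), (548, 8, 109), (545, -2, 106), (454, 170, 188)] [85 77 74]
196 [(620, -100, 48), (554, 11, 104), (549, 6, 103), (544, -1, 102), (455, 168, 183)] [69 65 61]
198 [(613, -89, 48), (556, 8, 97), (546, 11, 100), (546, -5, 95), (454, 169, 180)] [73 64 66]
200 [(608, -78, 48), (558, 2, 89), (548, 6, 93), (545, -3, 90), (454, 169, 176)] [56 52 55]
202 [(604, -70, 46), (559, 0, 83), (551, 
[... 397 characters left out ...]
-133, -3), (450, 175, 158)] [45 47 43]
212 [(623, -108, -3), (559, -1, 57), (550, 1, 59), (600, -116, 0), (452, 170, 152)] [43 46 49]
214 [(616, -95, -2), (561, -5, 49), (549, 2, 55), (564, -45, 32), (452, 171, 148)] [35 37 37]
216 [(611, -86, -3), (555, 6, 50), (549, 1, 49), (558, -34, 32), (452, 170, 143)] [255 255 255]
218 [(603, -71, 0), (549, 17, 50), (544, 11, 49), (554, -24, 32), (548, -29, 32)] [250 247 245]
220 [(567, -2, 33), (546, 24, 49), (532, 35, 57), (532, 19, 50), (546, -27, 27)] [149 137 135]
222 [(560, 11, 34), (541, 32, 48), (527, 45, 58), (522, 40, 57), (545, -23, 24)] [117 110 109]
224 [(561, 8, 28), (536, 43, 49), (527, 45, 52), (523, 37, 50), (545, -25, 17)] [56 55 54]
```

```bash
python3 - <<'E'
from h import *
p=r.grab_frame('scene'); cv2.imwrite('pics/c1.png',cv2.resize(p['pixels'][170:225,255:310],None,fx=10,fy=10,interpolation=0))
from h import *
for d in r.pinpoint(p,'keeper_knob'): print(d['conf'],d['position'][0]*560,d['position'][1]*420)
for d in r.outline_of(p,'keeper_knob'): print(d['conf'],np.array(d['bbox'])*[560,420,560,420])
E
```

```text
0.72 276.30400000000003 200.088
0.6 [269.192 182.91  283.92  227.598]
0.49 [308.784 249.102 319.088 271.698]
0.41 [297.808 263.004 331.408 301.686]
```

View pics/c1.png

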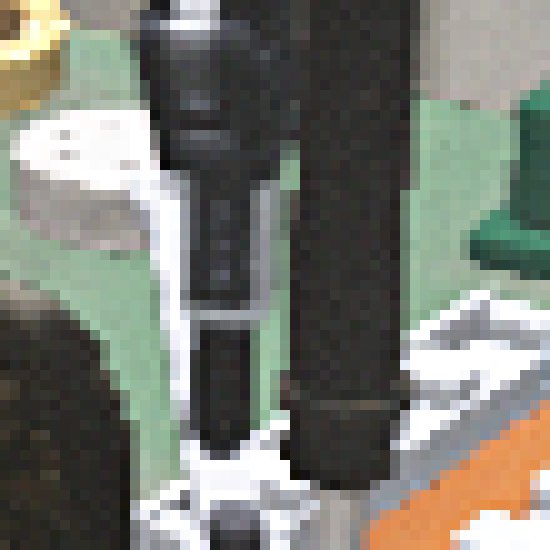

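{"name": "play_rows", "arguments": {"plan": [[-1,0,0,0.05,0],[-1,0,0,0.05,0],[-1,0,0,0.05,0]]}}

```text
clock: 5.05
tcp_pos: [0.5556, -0.0056, 0.1233]
orientation: [0.988, 1.333, -0.985]
contact_force: [-0.2, -0.3, -0.8]
grip_width: 0.0
```

```bash
python3 - <<'E'
from h import *
o=r.get_obs(); print(o['tcp_pos'],o['grip_width'],o['joints'])
p=r.grab_frame('scene'); P=cloud(p)
cv2.imwrite('pics/d1.png',cv2.resize(p['pixels'][140:225,245:310],None,fx=7,fy=7,interpolation=0))
for v in range(176,200,1): print(v,[tuple((P[v,u]*1000).round().astype(int).tolist()) for u in range(274,285,2)],p['pixels'][v,277])
E
```

```text
[ 0.55557297 -0.0055668   0.12325409] 4.7757409884329715e-05 [ 0.16918492  0.41531011 -0.33997974  1.91509035  0.18254934  0.83811865
 -1.53939984]
176 [(562, 2, 149), (554, 9, 153), (550, 6, 152), (545, 7, 154), (545, -4, 150), (1036, -1025, -273)] [86 80 80]
177 [(562, 2, 146), (555, 7, 149), (550, 7, 150), (545, 5, 151), (544, -3, 148), (713, -361, -1)] [72 64 65]
178 [(562, 3, 144), (554, 8, 147), (550, 6, 148), (545, 6, 149), (545, -4, 145), (712, -358, -3)] [63 55 53]
179 [(563, 2, 141), (554, 7, 145), (549, 8, 146), (545, 5, 146), (545, -4, 143), (706, -347, -1)] [42 42 39]
180 [(561, 4, 140), (557, 2, 140), (549, 7, 143), (546, 4, 143), (544, -2, 141), (701, -337, -1)] [100 100  99]
181 [(562, 2, 136), (556, 3, 138), (553, 0, 138), (549, -3, 137), (544, -4, 138), (699, -333, -2)] [153 151 152]
182 [(697, -259, 19), (715, -309, -1), (711, -314, -2), (547, 0, 136), (697, -315, 0), (694, -323, -1)] [152 172 141]
183 [(692, -250, 20), (685, -250, 22), (706, -304, -1), (701, -309, -2), (693, -306, 1), (690, -316, -2)] [170 191 168]
184 [(688, -242, 20), (682, -245, 21), (702, -297
[... 1170 characters left out ...]
 49), (617, -119, 48), (663, -222, 0), (660, -228, -1), (654, -230, -1), (455, 168, 187)] [146 175 138]
195 [(617, -107, 49), (613, -109, 49), (662, -220, -2), (656, -221, -1), (652, -227, -2), (454, 169, 186)] [140 174 134]
196 [(615, -103, 48), (609, -103, 50), (661, -217, -4), (655, -218, -3), (648, -217, -1), (455, 168, 183)] [144 170 136]
197 [(610, -94, 50), (605, -96, 50), (655, -206, -1), (649, -208, -1), (643, -208, 1), (455, 168, 181)] [175 192 169]
198 [(610, -93, 47), (605, -96, 47), (651, -198, -1), (646, -202, -1), (641, -204, -1), (455, 168, 179)] [198 208 188]
199 [(605, -84, 49), (601, -87, 49), (648, -193, -1), (642, -193, 0), (638, -198, -1), (455, 166, 176)] [240 242 229]
```

View pics/d1.png

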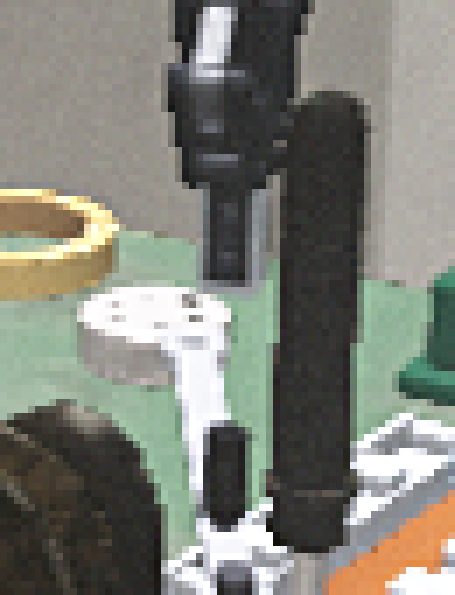

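{"name": "play_rows", "arguments": {"plan": [[0,0,0,0,0],[0,0,0,0,0],[0,0,0,-0.03,0],[0,0,0,-0.067,0],[0,0,0,-0.067,0],[-1,0,0,-0.067,0],[-1,0,0,-0.067,0],[-1,0,0,-0.067,0],[-1,0,0,-0.067,0]]}}

```text
clock: 6.0
tcp_pos: [0.5554, -0.005, 0.0564]
orientation: [0.988, 1.334, -0.985]
contact_force: [-1.3, 2.7, 2.6]
grip_width: 0.0153
```

{"name": "play_rows", "arguments": {"plan": [[-1,0.006,0.004,0,0.14],[-1,0.011,0.0095,0,0.28],[-1,0.0155,0.0155,0,0.42],[-1,0.018,0.02,0,0.54],[-1,0.0205,0.0255,0,0.67],[-1,0.0205,0.0255,0,0.67],[-1,0.0205,0.0255,0,0.67],[0.1,0.0205,0.0255,0,0.67],[0.1,0.0205,0.0255,0,0.67],[0.1,0.0205,0.0255,0,0.67]]}}

```text
clock: 7.0
tcp_pos: [0.575, 0.0192, 0.055]
orientation: [0.473, 1.518, -0.474]
contact_force: [-0.8, 0.1, 0.1]
grip_width: 0.0468
```

{"name": "play_rows", "arguments": {"plan": [[0.1,0,0,0.04,0],[0.1,0,0,0.08,0],[0.1,0,0,0.12,0],[0.1,0,0,0.12,0]]}}

```text
clock: 7.4
tcp_pos: [0.5787, 0.0204, 0.1807]
orientation: [0.475, 1.509, -0.47]
contact_force: [0.7, 0.0, 0.4]
grip_width: 0.0469
```

```bash
python3 - <<'E'
from h import *
o=r.get_obs(); print(o['tcp_pos'],o['grip_width'],o['contact_force'],o['joints'])
p=r.grab_frame('top'); cv2.imwrite('pics/e1.png',cv2.resize(p['pixels'][100:310,190:440],None,fx=3.2,fy=2.8))
for s in stones(p): print({k:np.round(v,3) for k,v in s.items()})
E
```

```text
[0.57867455 0.02036901 0.18072956] 0.04686022907837762 [0.73556267 0.04106314 0.42679577] [ 0.28128708  0.40671194 -0.54167605  1.80718399  0.24934022  0.98563035
 -0.96558526]
{'c': array([ 548.583, -283.467]), 'len': np.float64(62.891), 'wid': np.float64(12.079), 'ang': np.float64(-0.006), 'n': np.int64(103), 'rc': array([ 547.754, -283.711]), 'rs': array([61.682, 13.498]), 'uv': array([400.039, 204.728])}
{'c': array([531.186,   2.052]), 'len': np.float64(53.828), 'wid': np.float64(39.434), 'ang': np.float64(0.019), 'n': np.int64(169), 'rc': array([529.453,   2.173]), 'rs': array([55.835, 40.709]), 'uv': array([289.254, 217.562])}
{'c': array([506.444,  47.692]), 'len': np.float64(44.228), 'wid': np.float64(25.009), 'ang': np.float64(-1.563), 'n': np.int64(106), 'rc': array([507.405,  45.542]), 'rs': array([26.31 , 44.335]), 'uv': array([271.887, 228.094])}
{'c': array([425.329,  59.201]), 'len': np.float64(75.443), 'wid': np.float64(12.869), 'ang': np.float64(-0.244), 'n': np.int64(147), 'rc': array([425.24 ,  59.306]), 'rs': array([74.536, 12.824]), 'uv': array([268.98 , 260.259])}
{'c': array([422.599, -36.185]), 'len': np.float64(75.318), 'wid': np.float64(13.201), 'ang': np.float64(-0.181), 'n': np.int64(152), 'rc': array([422.613, -35.94 ]), 'rs': array([74.823, 12.731]), 'uv': array([307.184, 259.197])}
```

View pics/e1.png

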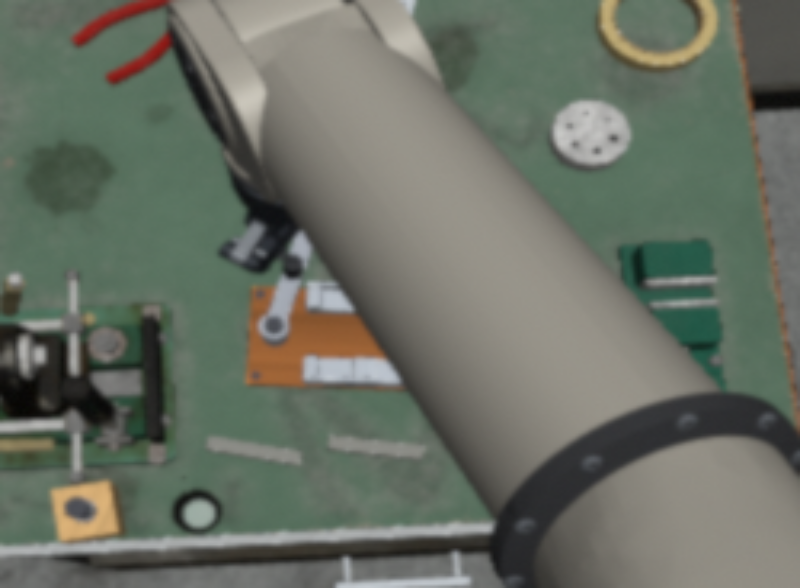

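{"name": "play_rows", "arguments": {"plan": [[0.1,-0.152,0.038,-0.08,0.354],[0.1,-0.152,0.038,-0.08,0.354],[0.1,-0.152,0.038,-0.08,0.354],[0.1,-0.152,0.038,-0.08,0.354],[0.1,-0.152,0.038,-0.08,0.354],[0.1,-0.152,0.038,-0.08,0.354],[0.1,-0.152,0.038,-0.08,0.354],[0.1,-0.152,0.038,-0.08,0.354]]}}

```text
clock: 8.25
tcp_pos: [0.4246, 0.0578, 0.0954]
orientation: [0.197, 1.561, -0.196]
contact_force: [0.1, -0.4, -0.8]
grip_width: 0.047
```

```bash
python3 - <<'E'
from h import *
from scipy.spatial.transform import Rotation as Ro
o=r.get_obs(); M=Ro.from_rotvec(o['orientation']).as_matrix(); print(o['tcp_pos'],np.arctan2(M[1,2],M[0,2]),M[2].round(3),o['joints'].round(2))
p=r.grab_frame('top'); cv2.imwrite('pics/e2.png',cv2.resize(p['pixels'][180:310,190:440],None,fx=3.2,fy=3.2))
p=r.grab_frame('scene'); cv2.imwrite('pics/e3.png',cv2.resize(p['pixels'][130:330,230:400],None,fx=4.5,fy=3,interpolation=2))
E
```

```text
[0.42455554 0.05782467 0.09541342] -0.2501583055266921 [-1.     0.001  0.001] [ 0.29  0.32 -0.65  2.2   0.3   0.7  -0.82]
```

View pics/e2.png

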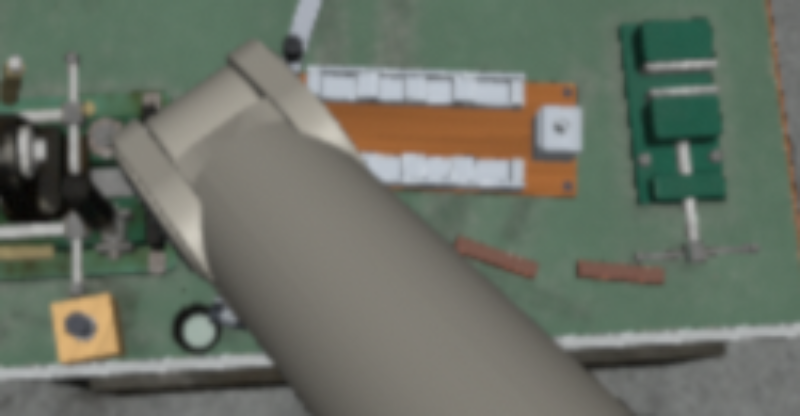

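View pics/e3.png

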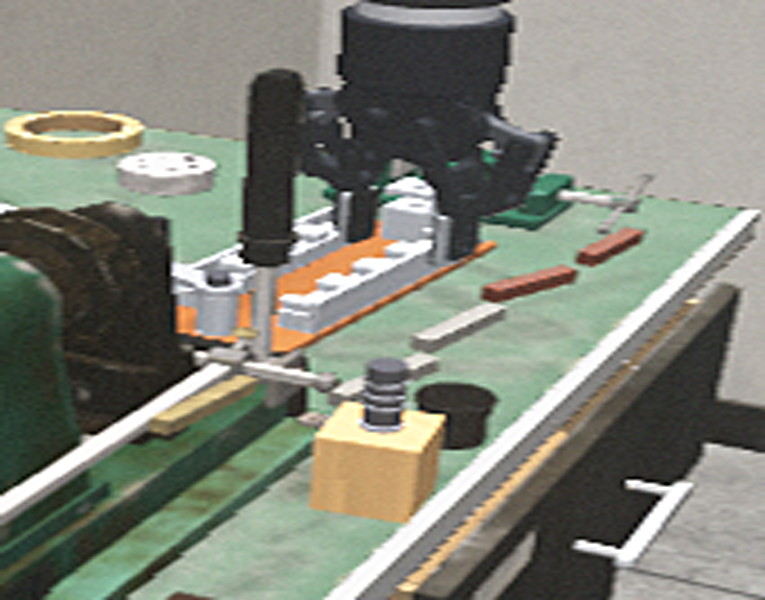

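```bash
python3 - <<'E'
from h import *
p=r.grab_frame('scene'); P=cloud(p)
m=(P[...,2]>.108)&(P[...,2]<.125)&(P[...,0]>.37)&(P[...,0]<.48)&(P[...,1]>.02)&(P[...,1]<.1)
q=P[m]; print(len(q))
for lo,hi in((.37,.425),(.425,.48)):
    s=q[(q[:,0]>lo)&(q[:,0]<hi)]; print(len(s),s.min(0).round(3),s.max(0).round(3),s.mean(0).round(3))
m=(P[...,2]>.08)&(P[...,2]<.125)&(P[...,0]>.37)&(P[...,0]<.48)&(P[...,1]>.02)&(P[...,1]<.1); print('lowest',np.sort(P[m][:,2])[:15].round(3))
E
```

```text
111
51 [0.386 0.057 0.11 ] [0.404 0.079 0.125] [0.395 0.072 0.119]
60 [0.443 0.039 0.11 ] [0.462 0.065 0.125] [0.45  0.055 0.118]
lowest [0.11  0.11  0.11  0.111 0.111 0.111 0.111 0.111 0.112 0.112 0.112 0.113
 0.113 0.113 0.113]
```

{"name": "play_rows", "arguments": {"plan": [[0.1,0,0.001,-0.05,0],[0.1,0,0.001,-0.085,0],[0.1,0,0.001,-0.1,0],[0.1,0,0.001,-0.102,0],[0.1,0,0.001,-0.102,0]]}}

```text
clock: 8.9
tcp_pos: [0.4234, 0.0591, -0.0068]
orientation: [0.195, 1.562, -0.195]
contact_force: [0.3, -0.4, 0.1]
grip_width: 0.047
```

{"name": "play_rows", "arguments": {"plan": [[-1,0.001,0,-0.001,0],[-1,0.001,0,-0.001,0],[-1,0.001,0,-0.001,0],[-1,0.001,0,-0.001,0],[-1,0.001,0,-0.001,0],[-1,0.001,0,-0.001,0]], "force": 30}}

```text
clock: 9.5
tcp_pos: [0.4251, 0.0589, -0.0069]
orientation: [0.196, 1.56, -0.195]
contact_force: [-0.6, -0.6, 6.4]
grip_width: 0.011
```

{"name": "play_rows", "arguments": {"plan": [[-1,0,0,0.05,0],[-1,0,0,0.11,0],[-1,0,-0.01,0.11,-0.14],[-1,0.03,-0.03,0.11,-0.28],[-1,0.07,-0.05,0.11,-0.42],[-1,0.0985,-0.0745,0.11,-0.57],[-1,0.0985,-0.0745,0.11,-0.71],[-1,0.0985,-0.0745,0.11,-0.85],[-1,0.0985,-0.0745,0.11,-0.99],[-1,0.0985,-0.0745,0.11,-1.13]]}}

```text
clock: 10.5
tcp_pos: [0.5226, -0.0157, 0.1025]
orientation: [1.072, 1.291, -1.071]
contact_force: [0.9, -0.4, 0.1]
grip_width: 0.0116
```

{"name": "play_rows", "arguments": {"plan": [[-1,0,0,0,-0.14],[-1,0,0,0,-0.288],[-1,0,0,0,-0.288],[-1,0,0,0,-0.288]]}}

```text
clock: 10.9
tcp_pos: [0.5227, -0.0156, 0.1024]
orientation: [1.277, 1.164, -1.276]
contact_force: [0.4, 1.1, -0.8]
grip_width: 0.0115
```

```bash
cat >> h.py <<'E'
from scipy.spatial.transform import Rotation as Ro
def st():
    o=r.get_obs(); M=Ro.from_rotvec(o['orientation']).as_matrix(); print(o['clock'],o['tcp_pos'].round(4),'yaw',np.arctan2(M[1,2],M[0,2]).round(3),'grip',round(o['grip_width'],4),'F',o['contact_force'].round(1))
E
python3 - <<'E'
from h import *
st()
p=r.grab_frame('top'); cv2.imwrite('pics/f2.png',cv2.resize(p['pixels'][130:310,190:440],None,fx=3.2,fy=3.2))
p=r.grab_frame('scene'); cv2.imwrite('pics/f3.png',cv2.resize(p['pixels'][130:330,230:400],None,fx=4.5,fy=3,interpolation=2))
E
```

```text
10.9 [ 0.5227 -0.0156  0.1024] yaw -1.663 grip 0.0115 F [ 0.4  1.1 -0.8]
```

View pics/f2.png

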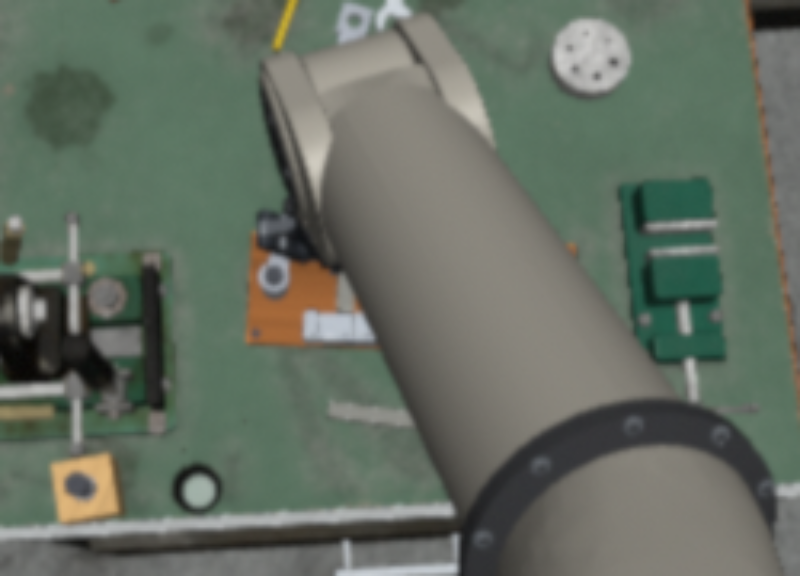

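View pics/f3.png

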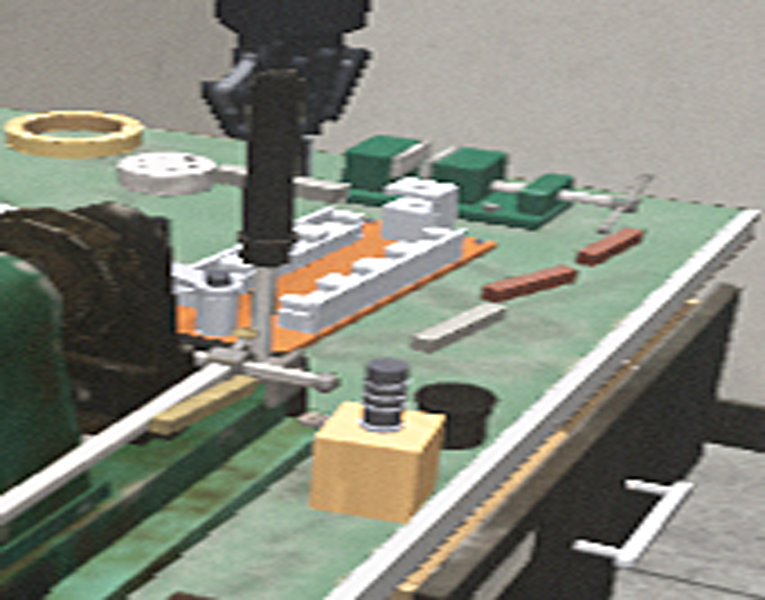

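{"name": "play_rows", "arguments": {"plan": [[-1,0.001,0,-0.045,0],[-1,0.001,0,-0.065,0],[-1,0.001,0,-0.074,0],[-1,0.001,0,-0.08,0],[-1,0.001,0,-0.083,0],[-1,0.001,0,-0.083,0]]}}

```text
clock: 11.6
tcp_pos: [0.5242, -0.0156, 0.0196]
orientation: [1.28, 1.162, -1.279]
contact_force: [0.1, 0.5, -0.7]
grip_width: 0.0111
```

{"name": "play_rows", "arguments": {"plan": [[-0.4,0,0,0,0],[-0.4,0,0,0,0],[-0.4,0,0,0,0],[-0.4,0,0,0.03,0],[-0.4,0,0,0.08,0],[-0.4,0,0,0.13,0],[-0.4,-0.05,0,0.13,0.14],[-0.4,-0.1,-0.01,0.13,0.28],[-0.4,-0.101,-0.02,0.13,0.42],[-0.4,-0.101,-0.02,0.13,0.56]]}}

```text
clock: 12.6
tcp_pos: [0.4206, -0.0372, 0.1493]
orientation: [0.857, 1.394, -0.859]
contact_force: [0.3, -0.1, -0.2]
grip_width: 0.0257
```

```bash
python3 - <<'E'
from h import *
st()
p=r.grab_frame('top'); cv2.imwrite('pics/g2.png',cv2.resize(p['pixels'][130:310,190:440],None,fx=3.2,fy=3.2))
p=r.grab_frame('scene'); cv2.imwrite('pics/g3.png',cv2.resize(p['pixels'][130:330,230:400],None,fx=4.5,fy=3,interpolation=2))
E
```

```text
12.6 [ 0.4206 -0.0372  0.1493] yaw -1.103 grip 0.0257 F [ 0.3 -0.1 -0.2]
```

View pics/g2.png

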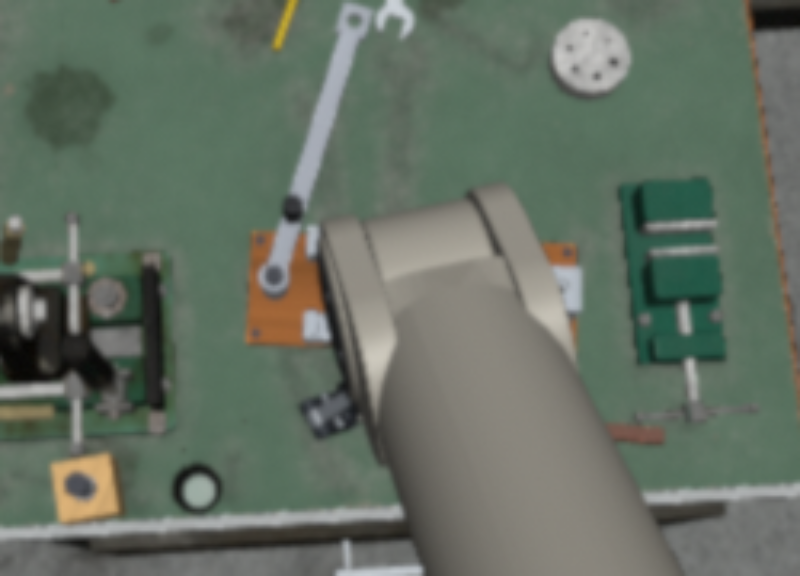

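View pics/g3.png

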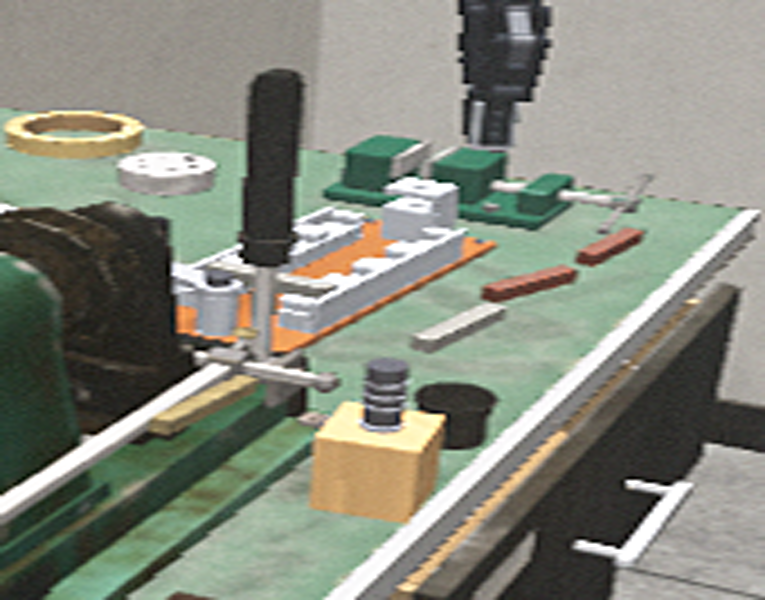

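{"name": "play_rows", "arguments": {"plan": [[-0.1,0,0,-0.03,0.14],[-0.1,0,0,-0.06,0.28],[-0.1,0,0,-0.09,0.42],[-0.1,0,0,-0.09,0.56],[-0.1,0,0,-0.09,0.7],[-0.1,0,0,-0.09,0.84],[-0.1,0,0,-0.09,0.923],[-0.1,0,0,-0.09,0.923],[-0.1,0,0,-0.09,0.923]]}}

```text
clock: 13.6
tcp_pos: [0.4229, -0.0355, 0.0591]
orientation: [0.148, 1.566, -0.148]
contact_force: [0.7, 0.4, -0.4]
grip_width: 0.0383
```

{"name": "play_rows", "arguments": {"plan": [[-0.1,0,-0.001,-0.045,0],[-0.1,0,-0.001,-0.06,0],[-0.1,0,-0.001,-0.0655,0],[-1,0,-0.001,-0.0655,0],[-1,0,-0.001,-0.0655,0],[-1,0,-0.001,-0.0655,0],[-1,0,-0.001,-0.0655,0],[-1,0,-0.001,-0.0655,0],[-1,0,-0.001,-0.0655,0]]}}

```text
clock: 14.5
tcp_pos: [0.4233, -0.0368, -0.0057]
orientation: [0.145, 1.565, -0.145]
contact_force: [-0.6, 0.6, 7.1]
grip_width: 0.0112
```

{"name": "play_rows", "arguments": {"plan": [[-1,0,0,0.05,0],[-1,0,0,0.1,-0.14],[-1,0.03,-0.005,0.1,-0.29],[-1,0.07,-0.01,0.1,-0.44],[-1,0.097,-0.0165,0.1,-0.59],[-1,0.097,-0.0165,0.1,-0.73],[-1,0.097,-0.0165,0.1,-0.87],[-1,0.097,-0.0165,0.1,-1.02],[-1,0.097,-0.0165,0.1,-1.17],[-1,0.097,-0.0165,0.1,-1.32]]}}

```text
clock: 15.5
tcp_pos: [0.5194, -0.0532, 0.0936]
orientation: [1.165, 1.237, -1.165]
contact_force: [-0.1, -0.7, 0.2]
grip_width: 0.011
```

{"name": "play_rows", "arguments": {"plan": [[-1,0,0,0,-0.14],[-1,0,0,-0.02,-0.165],[-1,0,0,-0.03,-0.165],[-1,0,0,-0.03,-0.165],[-1,0,0,-0.03,-0.165]]}}

```text
clock: 16.0
tcp_pos: [0.5195, -0.0531, 0.0636]
orientation: [1.281, 1.162, -1.281]
contact_force: [0.2, 0.6, -0.4]
grip_width: 0.011
```

```bash
python3 - <<'E'
from h import *
st()
p=r.grab_frame('scene'); cv2.imwrite('pics/h3.png',cv2.resize(p['pixels'][150:270,250:400],None,fx=5,fy=5,interpolation=2))
E
```

```text
16.0 [ 0.5195 -0.0531  0.0636] yaw -1.668 grip 0.011 F [ 0.2  0.6 -0.4]
```

View pics/h3.png

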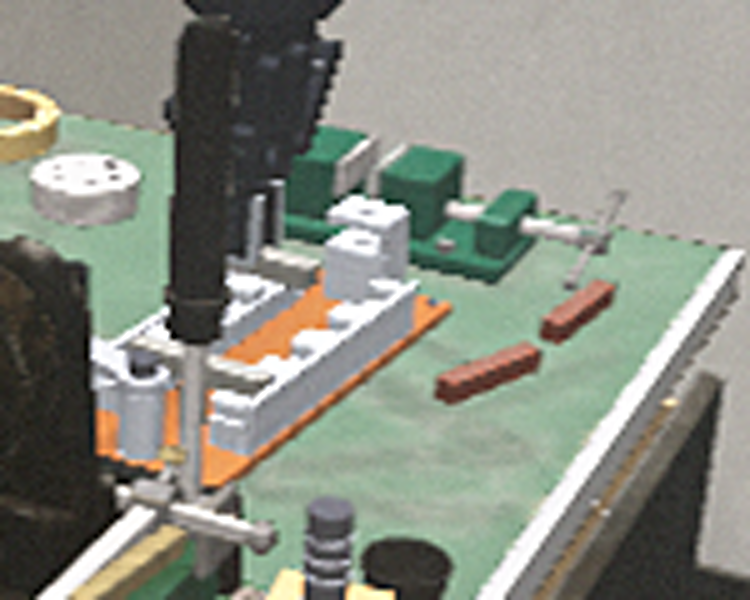

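{"name": "play_rows", "arguments": {"plan": [[-1,0.0005,0,-0.025,0],[-1,0.0005,0,-0.036,0],[-1,0.0005,0,-0.043,0],[-1,0.0005,0,-0.043,0],[-0.4,0.0005,0,-0.043,0],[-0.4,0.0005,0,-0.043,0],[-0.4,0.0005,0,-0.043,0],[-0.4,0,0,0,0],[-0.4,0,0,0.05,0],[-0.4,0,0,0.08,0]]}}

```text
clock: 17.05
tcp_pos: [0.521, -0.053, 0.1472]
orientation: [1.283, 1.158, -1.278]
contact_force: [1.6, 0.8, -0.0]
grip_width: 0.0257
```

{"name": "play_rows", "arguments": {"plan": [[-0.1,-0.04,-0.03,0,0.14],[-0.1,-0.08,-0.06,0,0.28],[-0.1,-0.1035,-0.0765,0,0.42],[-0.1,-0.1035,-0.0765,0,0.56],[-0.1,-0.1035,-0.0765,-0.03,0.71],[-0.1,-0.1035,-0.0765,-0.06,0.85],[-0.1,-0.1035,-0.0765,-0.08,1.0],[-0.1,-0.1035,-0.0765,-0.08,1.14],[-0.1,-0.1035,-0.0765,-0.08,1.28],[-0.1,-0.1035,-0.0765,-0.08,1.28]]}}

```text
clock: 18.05
tcp_pos: [0.4162, -0.1297, 0.0637]
orientation: [0.305, 1.549, -0.304]
contact_force: [0.5, -0.2, 0.7]
grip_width: 0.0383
```

```bash
python3 - <<'E'
from h import *
st()
p=r.grab_frame('top'); cv2.imwrite('pics/i2.png',cv2.resize(p['pixels'][130:310,190:440],None,fx=3.2,fy=3.2))
for s in stones(p): print({k:np.round(v,3) for k,v in s.items() if k in('c','len','wid','ang')})
p=r.grab_frame('scene'); cv2.imwrite('pics/i3.png',cv2.resize(p['pixels'][150:270,250:400],None,fx=5,fy=5,interpolation=2))
E
```

```text
18.05 [ 0.4162 -0.1297  0.0637] yaw -0.388 grip 0.0383 F [ 0.5 -0.2  0.7]
{'c': array([528.911,  12.58 ]), 'len': np.float64(53.759), 'wid': np.float64(26.028), 'ang': np.float64(1.484)}
{'c': array([531.541, -94.046]), 'len': np.float64(54.425), 'wid': np.float64(24.198), 'ang': np.float64(-0.061)}
```

View pics/i3.png

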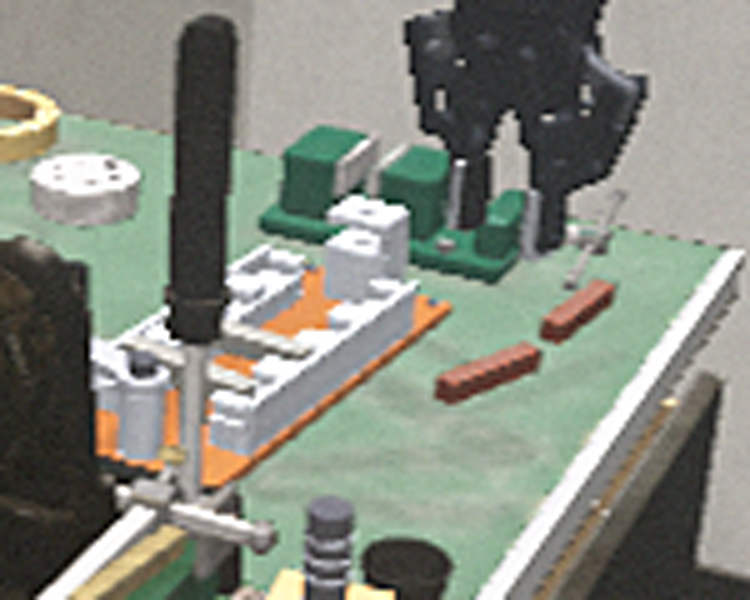

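View pics/i2.png

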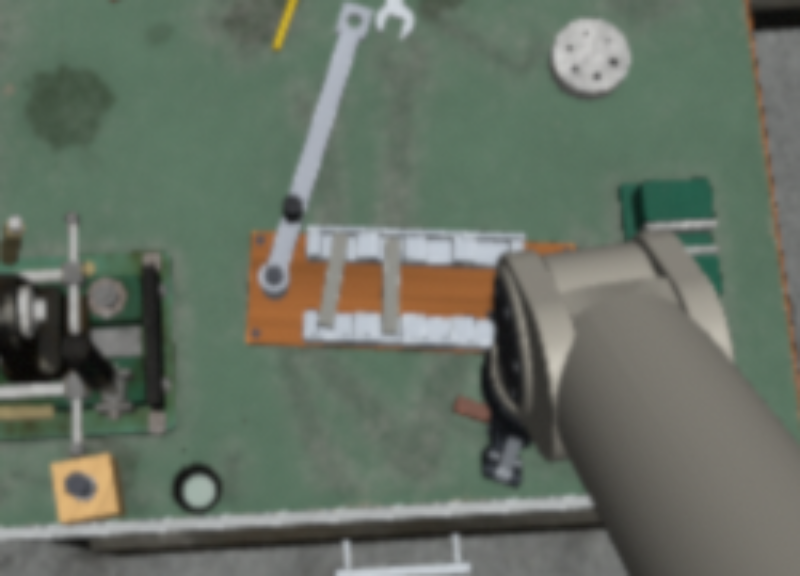

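{"name": "play_rows", "arguments": {"plan": [[-0.1,0,0,-0.045,0],[-0.1,0,0,-0.064,0],[-0.1,0,0,-0.07,0],[-0.1,0,0,-0.07,0],[-1,0,0,-0.07,0],[-1,0,0,-0.07,0],[-1,0,0,-0.07,0],[-1,0,0,-0.07,0],[-1,0,0,-0.07,0]]}}

```text
clock: 19.05
tcp_pos: [0.4171, -0.1299, -0.0053]
orientation: [0.305, 1.547, -0.306]
contact_force: [-0.7, 0.2, 7.4]
grip_width: 0.0109
```

{"name": "play_rows", "arguments": {"plan": [[-1,0,0,0.05,0],[-1,0,0,0.1,-0.14],[-1,0.03,0.01,0.1,-0.28],[-1,0.07,0.03,0.1,-0.42],[-1,0.1,0.0385,0.1,-0.56],[-1,0.1,0.0385,0.1,-0.7],[-1,0.1,0.0385,0.1,-0.84],[-1,0.1,0.0385,0.1,-0.98],[-1,0.1,0.0385,0.1,-1.13],[-1,0.1,0.0385,0.07,-1.28]]}}

```text
clock: 20.05
tcp_pos: [0.5197, -0.0915, 0.067]
orientation: [1.29, 1.151, -1.28]
contact_force: [1.2, 0.2, -0.7]
grip_width: 0.0111
```

{"name": "play_rows", "arguments": {"plan": [[-1,0,0,0,0],[-1,0,0,0,0]]}}

```text
clock: 20.25
tcp_pos: [0.5157, -0.091, 0.0639]
orientation: [1.278, 1.164, -1.279]
contact_force: [0.4, -0.1, 0.3]
grip_width: 0.011
```

```bash
python3 - <<'E'
from h import *
st()
p=r.grab_frame('scene'); cv2.imwrite('pics/j3.png',cv2.resize(p['pixels'][150:270,250:400],None,fx=5,fy=5,interpolation=2))
E
```

```text
20.25 [ 0.5157 -0.091   0.0639] yaw -1.665 grip 0.011 F [ 0.4 -0.1  0.3]
```

View pics/j3.png

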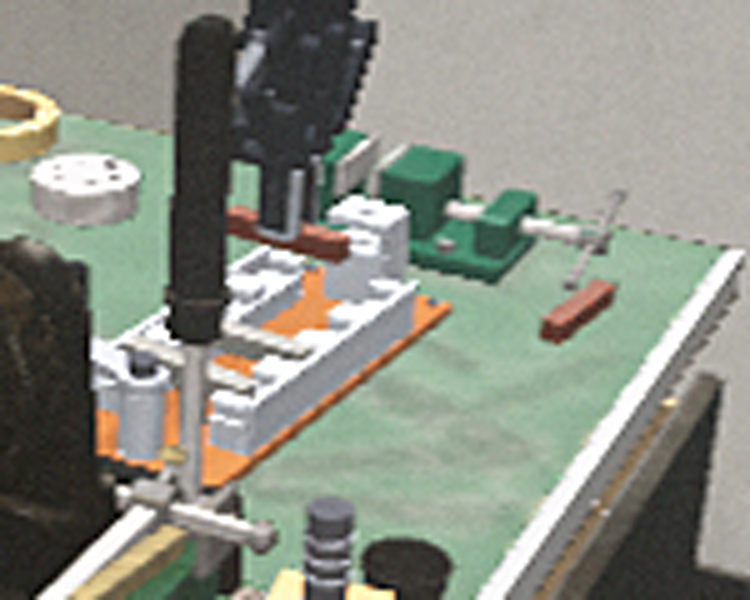

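{"name": "play_rows", "arguments": {"plan": [[-1,0.0005,0,-0.025,0],[-1,0.0005,0,-0.036,0],[-1,0.0005,0,-0.043,0],[-1,0.0005,0,-0.043,0],[-0.4,0.0005,0,-0.043,0],[-0.4,0.0005,0,-0.043,0],[-0.4,0.0005,0,-0.043,0],[-0.4,0,0,0,0],[-0.4,0,0,0.05,0],[-0.4,0,0,0.08,0]]}}

```text
clock: 21.3
tcp_pos: [0.5175, -0.0912, 0.1472]
orientation: [1.283, 1.158, -1.278]
contact_force: [2.1, -0.7, 0.6]
grip_width: 0.0257
```

{"name": "play_rows", "arguments": {"plan": [[-0.1,-0.04,-0.03,0,0.14],[-0.1,-0.08,-0.06,0,0.28],[-0.1,-0.1,-0.1,0,0.42],[-0.1,-0.117,-0.135,0,0.56],[-0.1,-0.117,-0.135,-0.03,0.71],[-0.1,-0.117,-0.135,-0.06,0.85],[-0.1,-0.117,-0.135,-0.08,1.0],[-0.1,-0.117,-0.135,-0.08,1.14],[-0.1,-0.117,-0.135,-0.08,1.28],[-0.1,-0.117,-0.135,-0.08,1.42]]}}

```text
clock: 22.3
tcp_pos: [0.3992, -0.2262, 0.0637]
orientation: [0.191, 1.562, -0.191]
contact_force: [0.4, 0.3, 0.2]
grip_width: 0.0385
```

{"name": "play_rows", "arguments": {"plan": [[-0.1,0,0,0,0.106],[-0.1,0,0,0,0.106],[-0.1,0,0,0,0.106]]}}

```text
clock: 22.6
tcp_pos: [0.3992, -0.2263, 0.0638]
orientation: [0.115, 1.567, -0.115]
contact_force: [0.0, 0.4, 0.4]
grip_width: 0.0385
```

```bash
python3 - <<'E'
from h import *
st()
p=r.grab_frame('top'); cv2.imwrite('pics/k2.png',cv2.resize(p['pixels'][130:310,190:440],None,fx=3.2,fy=3.2))
p=r.grab_frame('scene'); cv2.imwrite('pics/k3.png',cv2.resize(p['pixels'][150:270,250:400],None,fx=5,fy=5,interpolation=2))
E
```

```text
22.6 [ 0.3992 -0.2263  0.0638] yaw -0.146 grip 0.0385 F [0.  0.4 0.4]
```

View pics/k3.png

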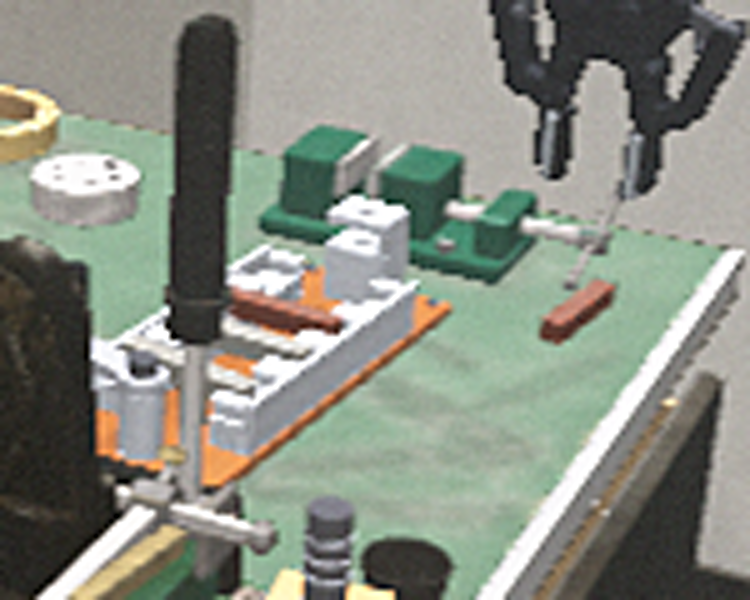

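View pics/k2.png

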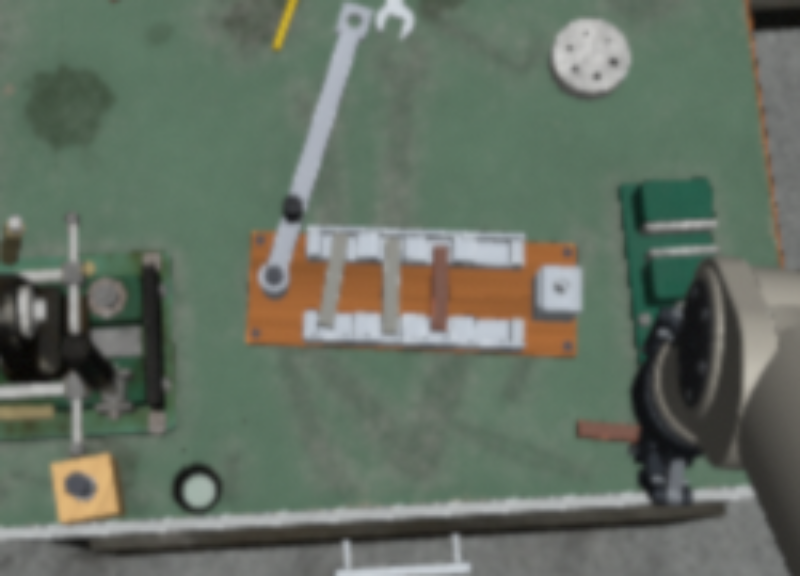

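```bash
python3 - <<'E'
import numpy as np
P=np.load('top.npy')
for v in range(254,270):
    print(v,[tuple((P[v,u]*1000).round().astype(int).tolist()) for u in range(384,412,3)])
E
```

```text
254 [(426, -232, -2), (426, -239, 1), (425, -247, -1), (425, -254, 0), (425, -263, -4), (424, -269, 0), (424, -277, 0), (419, -275, 33), (419, -283, 31), (422, -299, 1)]
255 [(291, 35, 1157), (423, -239, -2), (423, -248, -5), (422, -254, 0), (422, -262, -2), (421, -269, 2), (421, -277, -1), (418, -277, 25), (416, -282, 33), (420, -299, 1)]
256 [(421, -231, 1), (421, -239, -4), (420, -246, 3), (419, -253, 3), (419, -261, 2), (419, -270, -3), (419, -277, -2), (415, -275, 33), (414, -282, 32), (417, -299, 1)]
257 [(419, -231, -1), (419, -239, -4), (418, -246, -2), (417, -254, -1), (417, -261, 0), (417, -269, -1), (416, -277, -2), (412, -275, 33), (412, -282, 33), (412, -290, 29)]
258 [(416, -230, 3), (416, -238, 1), (415, -246, -2), (415, -253, -1), (415, -261, -1), (411, -261, 26), (411, -269, 26), (409, -274, 34), (409, -281, 36), (409, -289, 33)]
259 [(413, -230, 1), (413, -237, 3), (411, -241, 18), (411, -249, 15), (409, -254, 23), (409, -262, 24), (408, -268, 29), (407, -274, 32), (407, -281, 35), (406, -289, 33)]
260 [(411, -230, 1), (410, -237, 4), (408, -241, 18), (408, -248, 18
[... 945 characters left out ...]
 (395, -296, 1)]
266 [(395, -226, 10), (394, -233, 13), (394, -240, 14), (394, -248, 11), (393, -255, 12), (394, -266, -2), (394, -274, -1), (393, -281, 2), (393, -289, 0), (392, -296, -1)]
267 [(393, -226, 10), (392, -233, 13), (391, -240, 14), (391, -247, 15), (391, -255, 14), (391, -266, -1), (391, -273, 0), (390, -279, 6), (390, -288, -1), (390, -296, 0)]
268 [(391, -227, 3), (391, -236, -2), (390, -242, 3), (389, -249, 5), (389, -255, 10), (389, -266, -4), (388, -273, 0), (388, -280, 1), (388, -289, -2), (387, -295, 0)]
269 [(389, -228, -1), (388, -235, 1), (388, -242, 1), (387, -250, 0), (387, -258, -2), (387, -265, -1), (387, -275, -8), (385, -279, 2), (385, -289, -4), (385, -295, 1)]
```

{"name": "play_rows", "arguments": {"plan": [[-0.1,0.001,0.0133,0,0],[-0.1,0.001,0.0133,-0.03,0],[-0.1,0.001,0.0133,-0.06,0],[-0.1,0.001,0.0133,-0.07,0],[-0.1,0.001,0.0133,-0.07,0],[-1,0.001,0.0133,-0.07,0],[-1,0.001,0.0133,-0.07,0],[-1,0.001,0.0133,-0.07,0],[-1,0.001,0.0133,-0.07,0],[-1,0.001,0.0133,-0.07,0]]}}

```text
clock: 23.7
tcp_pos: [0.4011, -0.2131, -0.0052]
orientation: [0.112, 1.566, -0.113]
contact_force: [-1.1, 0.9, 7.5]
grip_width: 0.0115
```

{"name": "play_rows", "arguments": {"plan": [[-1,-0.004,0,0.006,0],[-1,-0.006,0,0.04,0],[-1,-0.006,0,0.09,0],[-1,0,0.03,0.1,-0.14],[-1,0.03,0.06,0.1,-0.28],[-1,0.07,0.083,0.1,-0.42],[-1,0.115,0.083,0.1,-0.56],[-1,0.125,0.083,0.1,-0.7],[-1,0.125,0.083,0.1,-0.84],[-1,0.125,0.083,0.1,-0.98]]}}

```text
clock: 24.7
tcp_pos: [0.5252, -0.1298, 0.0939]
orientation: [0.878, 1.387, -0.877]
contact_force: [-0.6, 0.4, 0.2]
grip_width: 0.0114
```

{"name": "play_rows", "arguments": {"plan": [[-1,0,0,0,-0.14],[-1,0,0,-0.01,-0.28],[-1,0,0,-0.02,-0.42],[-1,0,0,-0.03,-0.54],[-1,0,0,-0.03,-0.54],[-1,0,0,-0.03,-0.54]]}}

```text
clock: 25.3
tcp_pos: [0.5249, -0.1299, 0.064]
orientation: [1.274, 1.166, -1.275]
contact_force: [1.4, 0.2, 0.1]
grip_width: 0.0114
```

```bash
python3 - <<'E'
from h import *
st()
p=r.grab_frame('scene'); P=cloud(p); cv2.imwrite('pics/l3.png',cv2.resize(p['pixels'][150:270,250:400],None,fx=5,fy=5,interpolation=2))
hsv=cv2.cvtColor(p['pixels'],cv2.COLOR_BGR2HSV)
m=((hsv[...,0]<12)|(hsv[...,0]>172))&(hsv[...,1]>70)&(P[...,2]>.045)&(P[...,2]<.09)&(P[...,0]<.6)&(P[...,0]>.4)&(P[...,1]<-.08)&(P[...,1]>-.2)
q=P[m]; print(len(q),q.min(0),q.max(0),np.percentile(q,[3,97],axis=0))
E
```

```text
25.3 [ 0.5249 -0.1299  0.064 ] yaw -1.66 grip 0.0114 F [1.4 0.2 0.1]
102 [ 0.47778758 -0.13127844  0.06729048] [ 0.54580159 -0.11639674  0.08232206] [[ 0.47956923 -0.12949531  0.06907412]
 [ 0.54258204 -0.11719848  0.08112618]]
```

View pics/l3.png

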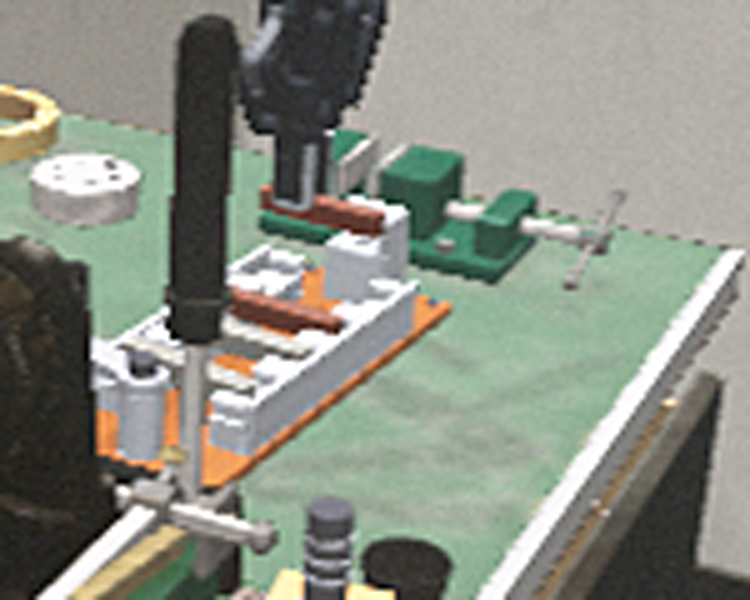

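{"name": "play_rows", "arguments": {"plan": [[-1,0.0005,0,-0.025,0],[-1,0.0005,0,-0.036,0],[-1,0.0005,0,-0.043,0],[-1,0.0005,0,-0.043,0],[-0.4,0.0005,0,-0.043,0],[-0.4,0.0005,0,-0.043,0],[-0.4,0.0005,0,-0.043,0],[-0.4,0,0,0,0],[-0.4,0,0,0.05,0],[-0.4,0,0,0.08,0]]}}

```text
clock: 26.35
tcp_pos: [0.5266, -0.1301, 0.1473]
orientation: [1.278, 1.161, -1.274]
contact_force: [0.5, 0.2, -0.0]
grip_width: 0.0257
```

{"name": "play_rows", "arguments": {"plan": [[-0.2,0,-0.05,0,0],[-0.2,0,-0.1,0,0],[-0.2,0,-0.15,0,0],[-0.2,0,-0.2,0,0],[-0.2,0,-0.2,0,0]]}}

```text
clock: 26.85
tcp_pos: [0.5226, -0.3393, 0.1442]
orientation: [1.281, 1.154, -1.287]
contact_force: [-0.0, -1.2, -0.1]
grip_width: 0.0343
```

```bash
cat > look.py <<'E'
from h import *
import sys
st()
p=r.grab_frame('top'); P=cloud(p); H=P[...,2]
cv2.imwrite('pics/%s.png'%sys.argv[1],cv2.resize(p['pixels'][155:255,250:390],None,fx=5.5,fy=5.5,interpolation=2))
C=np.array([.518,-.072]); yw=-.098; R2=np.array([[np.cos(yw),np.sin(yw)],[-np.sin(yw),np.cos(yw)]])
D=(P[...,:2]-C)@R2.T
for b in (57,19,-19,-57):
    m=(abs(D[...,0])<.019)&(abs(D[...,1]-b/1e3)<.017)&(H>.026)&(H<.041)
    q=D[m]; 
    if len(q)<5: print(b,'none'); continue
    c=q.mean(0); A=np.polyfit(q[:,0],q[:,1],1)
    # length using colour continuity along axis: 
    print(b,len(q),'y',(1000*c[1]).round(1),'ang',round(np.arctan(A[0]),3),'ztop',np.median(H[m]).round(4))
E
python3 look.py m2
```

```text
26.85 [ 0.5226 -0.3393  0.1442] yaw -1.674 grip 0.0343 F [-0.  -1.2 -0.1]
57 75 y 64.4 ang -0.156 ztop 0.0362
19 73 y 18.3 ang 0.023 ztop 0.0366
-19 73 y -19.0 ang 0.03 ztop 0.0362
-57 73 y -56.5 ang -0.004 ztop 0.036
```

View pics/m2.png

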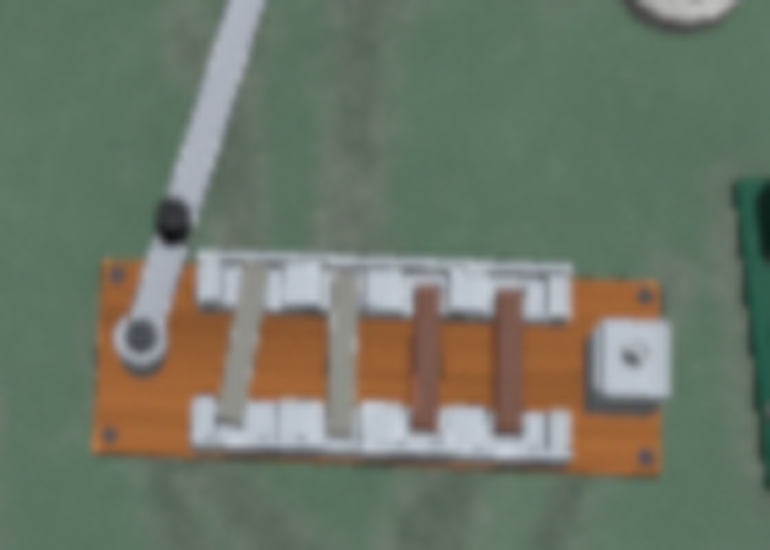

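```bash
python3 - <<'E'
from h import *
p=r.grab_frame('top'); P=cloud(p)
C=np.array([.518,-.072]); yw=-.098; R2=np.array([[np.cos(yw),np.sin(yw)],[-np.sin(yw),np.cos(yw)]])
D=(P[...,:2]-C)@R2.T*1000; H=P[...,2]*1000
for v in range(201,240,2):
    print(v,[(int(round(D[v,u,0])),int(round(D[v,u,1])),int(round(H[v,u]))) for u in range(286,304,2)])
q=r.grab_frame('scene'); cv2.imwrite('pics/n3.png',cv2.resize(q['pixels'][180:260,255:345],None,fx=8,fy=7,interpolation=2))
E
```

```text
201 [(44, 85, 33), (44, 80, 34), (44, 75, 34), (44, 70, 33), (44, 65, 34), (44, 60, 37), (44, 55, 37), (44, 50, 36), (44, 45, 37)]
203 [(39, 85, 32), (39, 80, 33), (42, 75, 23), (41, 70, 24), (39, 65, 36), (38, 60, 38), (39, 55, 38), (43, 49, 22), (39, 45, 38)]
205 [(33, 85, 37), (33, 80, 36), (36, 74, 22), (37, 69, 20), (33, 64, 37), (35, 59, 32), (34, 54, 36), (38, 49, 21), (35, 44, 34)]
207 [(28, 84, 33), (28, 79, 33), (32, 74, 20), (31, 69, 24), (-237, 84, 1157), (28, 59, 38), (30, 54, 33), (32, 49, 25), (30, 44, 34)]
209 [(23, 84, 33), (24, 79, 32), (25, 74, 28), (25, 69, 26), (24, 64, 34), (22, 59, 42), (26, 54, 25), (26, 49, 24), (25, 44, 32)]
211 [(22, 84, 14), (23, 79, 12), (23, 74, 14), (24, 69, 9), (18, 64, 37), (18, 59, 38), (23, 53, 17), (22, 48, 21), (22, 43, 24)]
213 [(18, 84, 8), (18, 79, 10), (19, 73, 7), (13, 69, 34), (13, 64, 34), (14, 59, 33), (20, 53, 8), (19, 48, 12), (20, 43, 10)]
215 [(14, 84, 4), (13, 78, 9), (14, 73, 7), (8, 69, 34), (7, 64, 42), (8, 59, 35), (14, 53, 8), (14, 48, 9), (15, 43, 6)]
217 [(8, 83, 6), (8, 78, 6), (9, 73, 6), (2, 68, 41), (2, 63,
[... 834 characters left out ...]
3, 38)]
231 [(-33, 82, 34), (-33, 77, 34), (-34, 72, 39), (-33, 67, 35), (-29, 62, 18), (-30, 57, 22), (-30, 52, 25), (-31, 47, 28), (-32, 42, 35)]
233 [(-38, 82, 33), (-38, 77, 32), (-36, 72, 22), (-36, 67, 26), (-36, 62, 25), (-35, 57, 23), (-36, 52, 26), (-37, 47, 34), (-37, 42, 34)]
235 [(-43, 82, 34), (-43, 77, 32), (-42, 72, 29), (-43, 67, 36), (-43, 62, 37), (-43, 57, 36), (-42, 52, 36), (-42, 47, 35), (-42, 42, 35)]
237 [(-44, 81, 8), (-44, 76, 10), (-44, 71, 12), (-44, 66, 9), (-44, 61, 12), (-44, 56, 12), (-44, 51, 16), (-44, 46, 18), (-44, 41, 19)]
239 [(-48, 81, 3), (-48, 76, 1), (-47, 71, 0), (-47, 66, 2), (-46, 61, -4), (-46, 56, -1), (-46, 50, -2), (-46, 45, 1), (-46, 40, -2)]
```

View pics/n3.png

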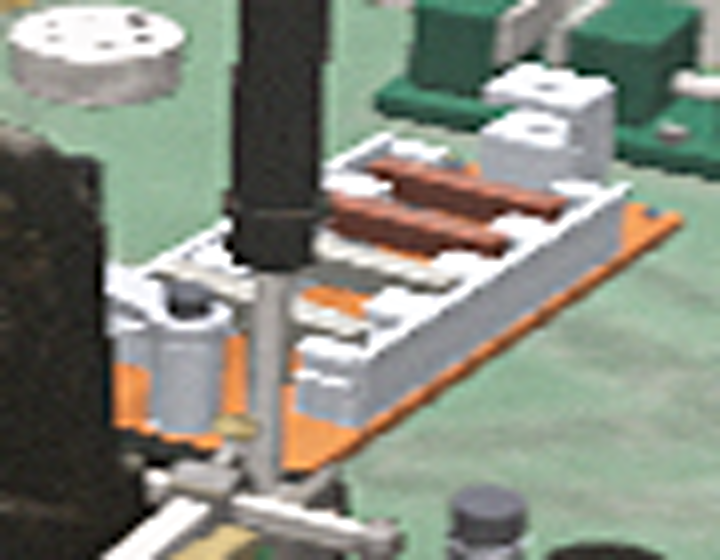

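{"name": "play_rows", "arguments": {"plan": [[-0.4,0.0015,0.322,0,-0.16],[-0.4,0.0015,0.322,0,-0.16],[-0.4,0.0015,0.322,0,-0.16],[-0.4,0.0015,0.322,0,-0.16],[-0.4,0.0015,0.322,0,-0.16],[-0.4,0.0015,0.322,0,-0.16],[-0.4,0.0015,0.322,0,-0.16],[-0.4,0.0015,0.322,0,-0.16],[-0.4,0.0015,0.322,0,-0.16],[-0.4,0.0015,0.322,0,-0.16]]}}

```text
clock: 28.0
tcp_pos: [0.5263, -0.0086, 0.1437]
orientation: [1.393, 1.078, -1.393]
contact_force: [-0.9, -0.0, 0.5]
grip_width: 0.0255
```

```bash
python3 -c "
from h import *
st()"
```

```text
28.0 [ 0.5263 -0.0086  0.1437] yaw -1.824 grip 0.0255 F [-0.9 -0.   0.5]
```

{"name": "play_rows", "arguments": {"plan": [[-0.4,0,0,-0.05,0],[-0.4,0,0,-0.1,0],[-0.4,0,0,-0.115,0],[-0.4,0,0,-0.122,0],[-0.4,0,0,-0.122,0],[-1,0,0,-0.122,0],[-1,0,0,-0.122,0],[-1,0,0,-0.122,0],[-1,0,0,-0.122,0],[-1,0,0,-0.117,0]]}}

```text
clock: 29.0
tcp_pos: [0.5266, -0.008, 0.0268]
orientation: [1.392, 1.079, -1.393]
contact_force: [-0.6, -1.1, -1.2]
grip_width: 0.0097
```

{"name": "play_rows", "arguments": {"plan": [[-1,-0.001,-0.003,0.002,0.08],[-1,-0.002,-0.0065,0.002,0.156],[-1,-0.002,-0.0065,0.002,0.156],[-1,-0.002,-0.0065,-0.004,0.156],[-1,-0.002,-0.0065,-0.004,0.156],[-0.4,-0.002,-0.0065,-0.004,0.156],[-0.4,-0.002,-0.0065,-0.004,0.156],[-0.4,-0.002,-0.0065,-0.004,0.156],[-0.4,-0.002,-0.0065,0.03,0.156],[-0.4,-0.002,-0.0065,0.08,0.156]]}}

```text
clock: 30.0
tcp_pos: [0.5221, -0.0143, 0.105]
orientation: [1.276, 1.167, -1.285]
contact_force: [1.2, 0.0, 0.4]
grip_width: 0.0254
```

{"name": "play_rows", "arguments": {"plan": [[-0.4,0,0,0.03,0],[-0.4,0,-0.05,0.06,0],[-0.4,0,-0.1,0.06,0],[-0.4,0,-0.15,0.06,0],[-0.4,0,-0.2,0.06,0],[-0.4,0,-0.25,0.06,0],[-0.4,0,-0.3,0.06,0],[-0.4,0,-0.3,0.06,0]]}}

```text
clock: 30.8
tcp_pos: [0.5223, -0.3224, 0.1664]
orientation: [1.284, 1.155, -1.289]
contact_force: [-1.2, -0.2, 0.7]
grip_width: 0.0255
```

```bash
python3 look.py o2
```

```text
30.8 [ 0.5223 -0.3224  0.1664] yaw -1.677 grip 0.0255 F [-1.2 -0.2  0.7]
57 70 y 58.3 ang 0.056 ztop 0.0359
19 76 y 18.6 ang 0.007 ztop 0.0363
-19 71 y -18.9 ang 0.036 ztop 0.0361
-57 73 y -56.3 ang -0.001 ztop 0.0371
```

View pics/o2.png

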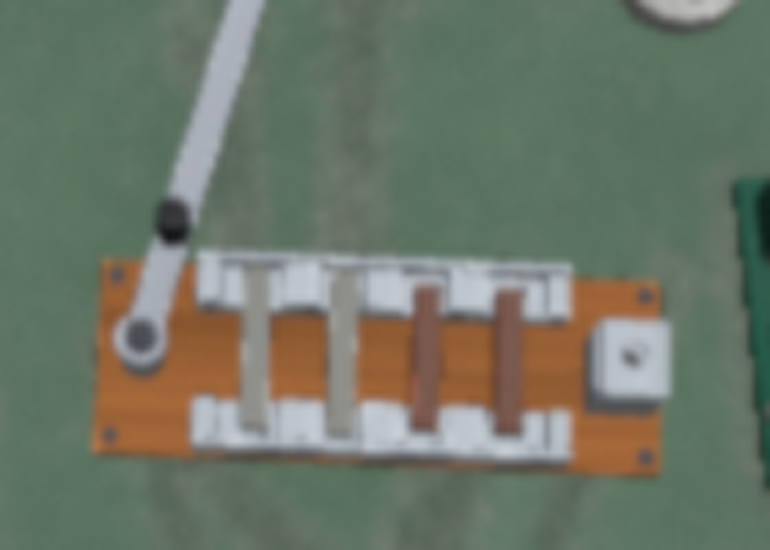

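```bash
python3 - <<'E'
from h import *
p=r.grab_frame('top'); P=cloud(p); H=P[...,2]
print('shelf',P[60,300],P[40,400],P[66,150])
C=np.array([.518,-.072]); yw=-.098
q=P[(H>.078)&(H<.092)&(P[...,0]>.53)&(P[...,0]<.6)&(P[...,1]>-.03)&(P[...,1]<.06)]; kn=np.median(q,0); print('knob',kn)
m=(H>.0455)&(H<.0535)&(P[...,0]>.6)&(P[...,0]<.8)&(P[...,1]>-.2)&(P[...,1]<.1)
Q=P[m][:,:2]; c=Q.mean(0); w,V=np.linalg.eigh(np.cov((Q-c).T)); d=V[:,1]*np.sign(V[0,1]); print('bar',len(Q),c,d,'phi',np.arctan2(d[0],-d[1]))
h=np.array([.5288,.0375]); 
print('perp dist hinge from bar line', np.cross(d,h-c), 'knob', np.cross(d,kn[:2]-c))
o=r.get_obs()['tcp_pos']
for th,off in [(1.25,.045),(1.2,.019),(1.0,.019),(.8,.019),(.6,.019),(.4,.019),(.2,.019),(.1,.019),(0,.019)]:
    f=th+yw; u=np.array([np.sin(f),-np.cos(f)]);n=np.array([np.cos(f),np.sin(f)])
    X=h+.165*u+off*n; print(th,X.round(4),'yaw',-1.669+th)
E
```

```text
shelf [ 0.65148712 -0.01247226  0.55332703] [ 0.66100662 -0.1544991   0.57610051] [0.65192641 0.20532356 0.55786338]
knob [0.57558038 0.02043281 0.08531192]
bar 370 [ 0.67578365 -0.01618972] [ 0.93843073 -0.34546746] phi 1.2180594598061838
perp dist hinge from bar line -0.0003939833994487246 knob -0.00024926096278309745
1.25 [0.6978 0.0115] yaw -0.41900000000000004
1.2 [ 0.6846 -0.0201] yaw -0.4690000000000001
1.0 [ 0.67   -0.0499] yaw -0.669
0.8 [ 0.6499 -0.0762] yaw -0.869
0.6 [ 0.6249 -0.098 ] yaw -1.069
0.4 [ 0.596  -0.1144] yaw -1.2690000000000001
0.2 [ 0.5645 -0.1247] yaw -1.469
0.1 [ 0.5481 -0.1275] yaw -1.569
0 [ 0.5316 -0.1286] yaw -1.669<stdin>:9: DeprecationWarning: Arrays of 2-dimensional vectors are deprecated. Use arrays of 3-dimensional vectors instead. (deprecated in NumPy 2.0)
```

{"name": "play_rows", "arguments": {"plan": [[0.1,0.05,0.34,0,0.14],[0.1,0.05,0.34,0,0.28],[0.1,0.05,0.34,0,0.42],[0.1,0.05,0.34,0,0.56],[0.1,0.05,0.34,0,0.7],[0.1,0.05,0.34,0,0.84],[0.1,0.05,0.34,0,0.98],[0.1,0.05,0.34,0,1.07],[0.1,0.05,0.34,0,1.07],[0.1,0.05,0.34,0,1.07]]}}

```text
clock: 31.9
tcp_pos: [0.5739, 0.0261, 0.1664]
orientation: [0.469, 1.52, -0.469]
contact_force: [0.1, -0.9, 0.1]
grip_width: 0.047
```

Shift to the knob, descend, and grip.

{"name": "play_rows", "arguments": {"plan": [[0.1,0.0015,-0.0055,-0.03,0],[0.1,0.0015,-0.0055,-0.08,0],[0.1,0.0015,-0.0055,-0.11,0],[0.1,0.0015,-0.0055,-0.11,0],[-1,0.0015,-0.0055,-0.11,0],[-1,0.0015,-0.0055,-0.11,0],[-1,0.0015,-0.0055,-0.11,0],[-1,0.0015,-0.0055,-0.11,0]], "force": 20}}

```text
clock: 32.7
tcp_pos: [0.5766, 0.0206, 0.0587]
orientation: [0.468, 1.518, -0.467]
contact_force: [-4.0, 1.1, 6.8]
grip_width: 0.0147
```

```bash
python3 - <<'E'
from h import *
st()
h=np.array([.5288,.0375]);yw=-.098
def k(th): f=th+yw; return h+.0498*np.array([np.sin(f),-np.cos(f)])
o=r.get_obs()['tcp_pos'][:2]; b=k(1.316); print(b)
for th in np.arange(1.2,-.01,-.1): print(round(th,2),(k(th)-b).round(4),round(th-1.316,3))
E
```

```text
32.7 [0.5766 0.0206 0.0587] yaw -0.597 grip 0.0147 F [-4.   1.1  6.8]
[0.57553283 0.02029294]
1.2 [-0.0023 -0.0053] -0.116
1.1 [-0.0048 -0.0096] -0.216
1.0 [-0.0077 -0.0137] -0.316
0.9 [-0.0109 -0.0174] -0.416
0.8 [-0.0146 -0.0208] -0.516
0.7 [-0.0185 -0.0238] -0.616
0.6 [-0.0228 -0.0264] -0.716
0.5 [-0.0272 -0.0286] -0.816
0.4 [-0.0319 -0.0303] -0.916
0.3 [-0.0367 -0.0316] -1.016
0.2 [-0.0417 -0.0323] -1.116
0.1 [-0.0466 -0.0326] -1.216
-0.0 [-0.0516 -0.0324] -1.316
```

{"name": "play_rows", "arguments": {"plan": [[-1,-0.0023,-0.0053,0.001,-0.116],[-1,-0.0048,-0.0096,0.001,-0.216],[-1,-0.0077,-0.0137,0.001,-0.316],[-1,-0.0109,-0.0174,0.001,-0.416],[-1,-0.0146,-0.0208,0.001,-0.516],[-1,-0.0185,-0.0238,0.001,-0.616],[-1,-0.0228,-0.0264,0.001,-0.716],[-1,-0.0272,-0.0286,0.001,-0.816],[-1,-0.0319,-0.0303,0.001,-0.916],[-1,-0.0367,-0.0316,0.001,-1.016]]}}

```text
clock: 33.7
tcp_pos: [0.5405, -0.0111, 0.0588]
orientation: [1.245, 1.185, -1.241]
contact_force: [0.8, 0.7, -3.0]
grip_width: 0.0148
```

{"name": "play_rows", "arguments": {"plan": [[-1,-0.005,-0.0007,0,-0.1],[-1,-0.01,-0.001,0,-0.2],[-1,-0.0145,-0.0008,0,-0.29],[-1,-0.0145,-0.0008,0,-0.29],[-1,-0.0145,-0.0008,0,-0.29]]}}

```text
clock: 34.2
tcp_pos: [0.5254, -0.0122, 0.0587]
orientation: [1.449, 1.034, -1.447]
contact_force: [-3.7, -0.5, 5.5]
grip_width: 0.0148
```

{"name": "play_rows", "arguments": {"plan": [[-1,-0.0015,0,0,-0.02],[-1,-0.0015,0,0,-0.02],[-1,-0.0015,0,0,-0.02]]}}

```text
clock: 34.5
tcp_pos: [0.525, -0.0122, 0.0587]
orientation: [1.465, 1.02, -1.461]
contact_force: [-1.6, -0.2, 6.8]
grip_width: 0.0147
```

```bash
python3 look.py q2
```

```text
34.5 [ 0.525  -0.0122  0.0587] yaw -1.923 grip 0.0147 F [-1.6 -0.2  6.8]
57 none
19 none
-19 none
-57 none
```

View pics/q2.png

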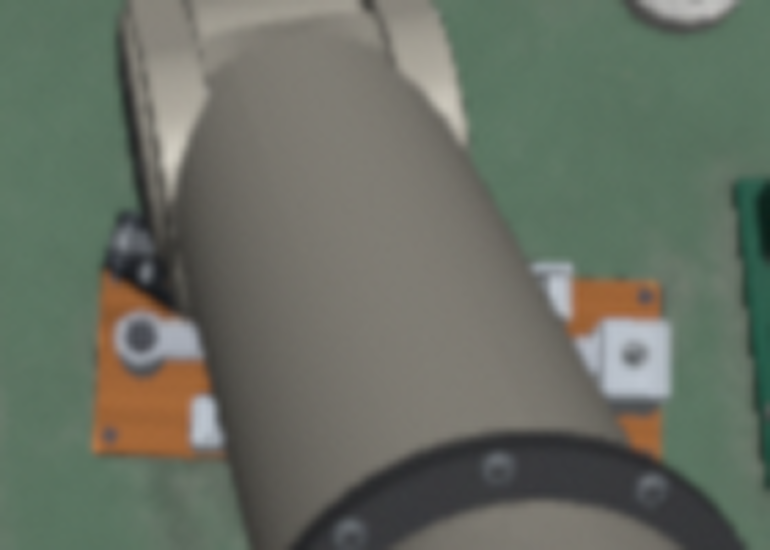

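{"name": "play_rows", "arguments": {"plan": [[-0.2,0,0,0,0],[-0.2,0,0,0,0],[-0.2,0,0,0,0],[-0.2,0,0,0.05,0],[-0.2,0,0,0.1,0],[-0.2,0,-0.05,0.1,0.1],[-0.2,0,-0.1,0.1,0.2],[-0.2,0,-0.15,0.1,0.25],[-0.2,0,-0.2,0.1,0.25],[-0.2,0,-0.25,0.1,0.25]]}}

```text
clock: 35.55
tcp_pos: [0.5231, -0.2642, 0.1576]
orientation: [1.284, 1.159, -1.284]
contact_force: [0.5, 0.6, -0.0]
grip_width: 0.034
```

{"name": "play_rows", "arguments": {"plan": [[-1,0,-0.05,0,0],[-1,0,-0.08,0,0],[-1,0,-0.08,0,0]]}}

```text
clock: 35.85
tcp_pos: [0.5214, -0.3486, 0.1573]
orientation: [1.287, 1.153, -1.292]
contact_force: [0.1, 0.1, -0.2]
grip_width: 0.0003
```

```bash
python3 look.py s2; python3 - <<'E'
from h import *
p=r.grab_frame('top'); P=cloud(p); H=P[...,2]
m=(H>.0445)&(H<.0535)&(P[...,0]>.49)&(P[...,0]<.56)&(P[...,1]>-.155)&(P[...,1]<.015)
Q=P[m][:,:2]; Q=Q[abs(Q[:,0]-np.median(Q[:,0]))<.02]; A=np.polyfit(Q[:,1],Q[:,0],1); phi=-np.arctan(A[0]); print('bar phi',phi,len(Q)); print('x at y=-.1815',np.polyval(A,-.1815),'at hinge',np.polyval(A,.0375))
# base edges orientation again
hsv=cv2.cvtColor(p['pixels'],cv2.COLOR_BGR2HSV)
m=(H>.047)&(H<.065)&(P[...,0]>.48)&(P[...,0]<.53)&(P[...,1]>-.205)&(P[...,1]<-.16); q=P[m]; print('catch',q.mean(0),cv2.minAreaRect((q[:,:2]*1000).astype(np.float32)))
cv2.imwrite('pics/s3.png',cv2.resize(p['pixels'][200:245,345:390],None,fx=12,fy=12,interpolation=0))
for l in('rack_catch','keeper_hinge','keeper_knob'):
  for d in r.pinpoint(p,l)[:2]: u,v=d['position'][0]*560,d['position'][1]*420; print(l,d['conf'],u,v,at_z(p,u,v,{'r':.058}.get(l[0],.046 if 'hinge' in l else .086)).round(4))
E
```

```text
35.85 [ 0.5214 -0.3486  0.1573] yaw -1.681 grip 0.0003 F [ 0.1  0.1 -0.2]
57 26 y 57.7 ang -0.087 ztop 0.0361
19 45 y 18.5 ang -0.004 ztop 0.0357
-19 40 y -19.1 ang 0.033 ztop 0.0369
-57 40 y -56.1 ang -0.004 ztop 0.0367
bar phi -0.0917523604915808 412
x at y=-.1815 0.508252509331239 at hinge 0.5284028532335935
catch [ 0.50582199 -0.179649    0.05688198] ((506.01300048828125, -178.30526733398438), (36.83708190917969, 34.51308822631836), 86.16487121582031)
rack_catch 0.7 369.99199999999996 217.182 [ 0.5112 -0.1938  0.058 ]
keeper_hinge 0.96 274.008 215.712 [0.5308 0.0404 0.046 ]
keeper_knob 0.79 292.992 214.78799999999998 [ 0.5219 -0.0052  0.086 ]
```

View pics/s2.png

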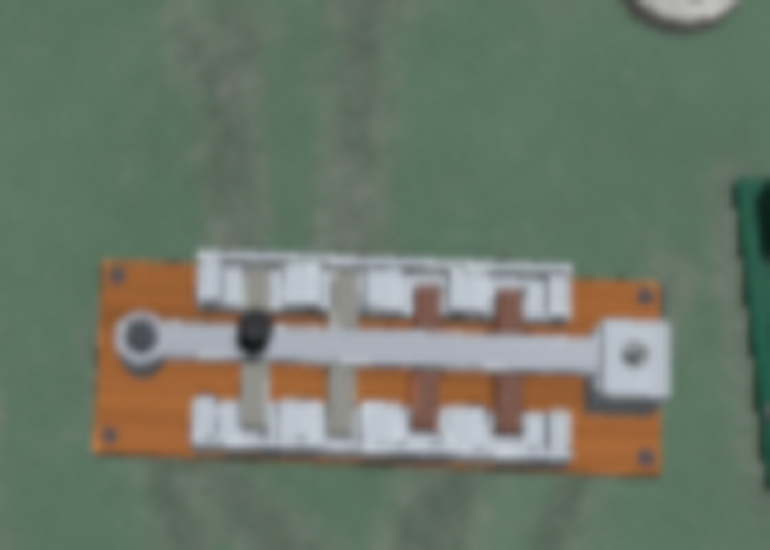

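View pics/s3.png

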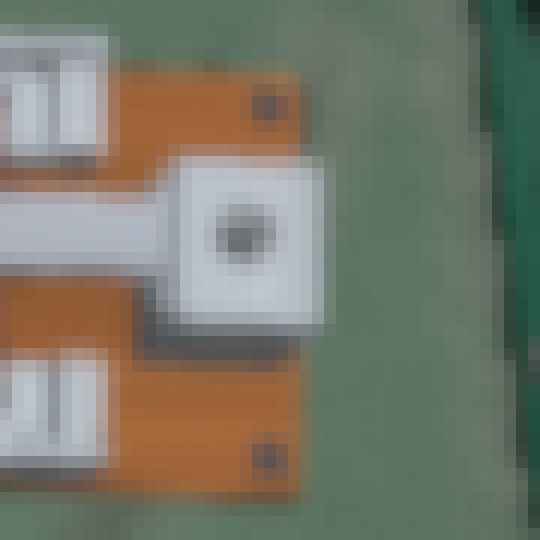

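{"name": "play_rows", "arguments": {"plan": [[-1,0.043,0.05,0,0],[-1,0.043,0.1,0,0],[-1,0.043,0.15,0,0],[-1,0.043,0.212,0,0],[-1,0.043,0.212,0,0],[-1,0.043,0.212,0,0],[-1,0.043,0.212,-0.05,0],[-1,0.043,0.212,-0.1,0],[-1,0.043,0.212,-0.121,0],[-1,0.043,0.212,-0.121,0]]}}

```text
clock: 37.1
tcp_pos: [0.5635, -0.1297, 0.0334]
orientation: [1.281, 1.165, -1.288]
contact_force: [-0.2, 0.5, -0.1]
grip_width: -0.0004
```

```bash
python3 - <<'E'
from h import *
st()
p=r.grab_frame('scene'); cv2.imwrite('pics/t3.png',cv2.resize(p['pixels'][160:250,265:365],None,fx=7.5,fy=6.5,interpolation=2))
E
```

```text
37.1 [ 0.5635 -0.1297  0.0334] yaw -1.672 grip -0.0004 F [-0.2  0.5 -0.1]
```

View pics/t3.png

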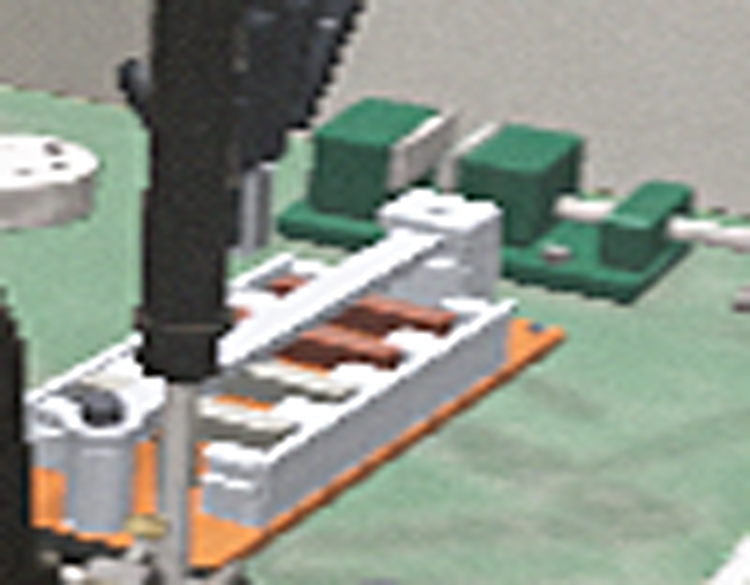

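Push toward −x onto the bar gently.

{"name": "play_rows", "arguments": {"plan": [[-1,-0.015,0,0.001,0],[-1,-0.024,0,0.001,0],[-1,-0.028,0,0.001,0],[-1,-0.03,0,0.001,0],[-1,-0.03,0,0.001,0]]}}

```text
clock: 37.65
tcp_pos: [0.5369, -0.1303, 0.0383]
orientation: [1.285, 1.158, -1.283]
contact_force: [-0.5, 0.1, 0.2]
grip_width: 0.0002
```

{"name": "play_rows", "arguments": {"plan": [[-1,0,0,0,0],[-1,0,0,0,0]]}}

```text
clock: 37.85
tcp_pos: [0.5369, -0.1302, 0.0377]
orientation: [1.284, 1.159, -1.284]
contact_force: [0.1, -0.4, -0.1]
grip_width: 0.0
```

{"name": "play_rows", "arguments": {"plan": [[-1,-0.003,0,-0.001,0],[-1,-0.005,0,-0.001,0],[-1,-0.005,0,-0.001,0]]}}

```text
clock: 38.15
tcp_pos: [0.5308, -0.1303, 0.0364]
orientation: [1.284, 1.16, -1.285]
contact_force: [-0.2, -0.3, -0.2]
grip_width: -0.0002
```

{"name": "play_rows", "arguments": {"plan": [[-1,-0.001,0,0,0],[-1,-0.002,0,0,0],[-1,-0.002,0,0,0]]}}

```text
clock: 38.45
tcp_pos: [0.5295, -0.1303, 0.0367]
orientation: [1.284, 1.159, -1.284]
contact_force: [-0.2, 0.8, 0.5]
grip_width: -0.0002
```

```bash
python3 - <<'E'
from h import *
p=r.grab_frame('scene'); P=cloud(p); cv2.imwrite('pics/u3.png',cv2.resize(p['pixels'][170:230,275:350],None,fx=10,fy=10,interpolation=0))
m=(P[...,0]>.515)&(P[...,0]<.55)&(P[...,1]>-.15)&(P[...,1]<-.11)&(P[...,2]>.03)&(P[...,2]<.1)
v,u=np.nonzero(m)
for a in sorted(set(v)): k=v==a; print(a,sorted(set(u[k])),(P[a,u[k]]*1000).round().astype(int)[:, :].tolist()[:8])
E
```

```text
180 [np.int64(308), np.int64(316)] [[535, -137, 99], [518, -150, 98]]
181 [np.int64(315)] [[516, -139, 99]]
182 [np.int64(313), np.int64(314), np.int64(315)] [[518, -131, 98], [517, -134, 98], [517, -140, 96]]
183 [np.int64(313), np.int64(314)] [[518, -130, 96], [517, -134, 95]]
184 [np.int64(310), np.int64(311), np.int64(312), np.int64(313), np.int64(314), np.int64(315)] [[521, -118, 97], [520, -122, 96], [517, -122, 96], [518, -130, 94], [516, -132, 93], [516, -139, 91]]
185 [np.int64(310), np.int64(311), np.int64(312), np.int64(313), np.int64(314)] [[519, -114, 96], [519, -119, 94], [517, -123, 93], [519, -134, 89], [516, -134, 89]]
186 [np.int64(309), np.int64(310), np.int64(311), np.int64(312), np.int64(313)] [[521, -113, 93], [520, -116, 92], [520, -122, 90], [518, -125, 90], [519, -135, 86]]
187 [np.int64(304), np.int64(305), np.int64(306), np.int64(309), np.int64(310), np.int64(311), np.int64(312), np.int64(313)] [[536, -115, 87], [534, -117, 86], [531, -118, 87], [524, -121, 87], [520, -118, 89], [519, -120, 88], [519, -128, 86], [518, -132, 84]]
188 [np.int64(304), np.int64
[... 3700 characters left out ...]
02 [np.int64(303), np.int64(304), np.int64(305), np.int64(307), np.int64(308), np.int64(310)] [[545, -136, 34], [542, -137, 35], [543, -145, 31], [537, -144, 33], [522, -114, 48], [517, -117, 48]]
203 [np.int64(302), np.int64(303), np.int64(304), np.int64(305), np.int64(306)] [[542, -122, 37], [543, -131, 34], [538, -126, 37], [536, -129, 36], [535, -133, 35]]
204 [np.int64(302), np.int64(303), np.int64(304)] [[543, -126, 33], [540, -125, 34], [537, -125, 34]]
205 [np.int64(298), np.int64(299), np.int64(300), np.int64(301), np.int64(303)] [[549, -114, 33], [546, -113, 34], [544, -116, 34], [543, -118, 33], [540, -125, 31]]
206 [np.int64(299), np.int64(301)] [[545, -111, 33], [540, -112, 33]]
```

View pics/u3.png

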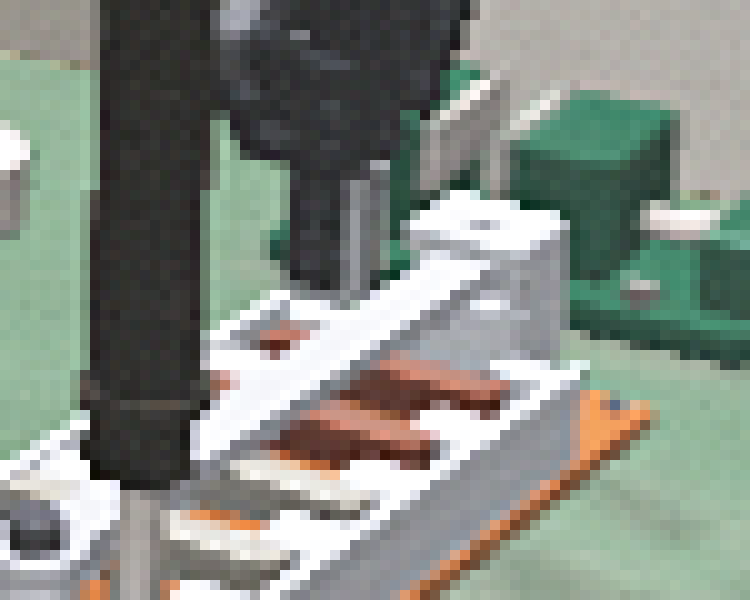

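{"name": "play_rows", "arguments": {"plan": [[-1,0.008,0,0,0],[-1,0.008,0,-0.003,0],[-1,0.008,0,-0.0065,0],[-1,0.008,0,-0.0065,0],[-1,0.004,0,-0.0065,0],[-1,0.002,0,-0.0065,0],[-1,0.002,0,-0.0065,0]]}}

```text
clock: 39.2
tcp_pos: [0.5321, -0.1303, 0.0304]
orientation: [1.285, 1.158, -1.283]
contact_force: [2.2, 0.1, -1.9]
grip_width: -0.0006
```

{"name": "play_rows", "arguments": {"plan": [[-1,-0.001,0,0,0],[-1,-0.002,0,0,0],[-1,-0.002,0,0,0]]}}

```text
clock: 39.5
tcp_pos: [0.532, -0.1303, 0.0307]
orientation: [1.286, 1.155, -1.28]
contact_force: [7.0, -1.0, -6.4]
grip_width: 0.0004
```

{"name": "play_rows", "arguments": {"plan": [[-1,0.015,0,0.0,0],[-1,0.03,0,0.03,0],[-1,0.03,0,0.08,0],[-1,0.0,0,0.13,0],[-1,-0.03,0,0.18,0],[-1,-0.06,0,0.22,0],[-1,-0.06,0,0.22,0]]}}

```text
clock: 40.2
tcp_pos: [0.4681, -0.131, 0.2539]
orientation: [1.286, 1.155, -1.283]
contact_force: [0.9, -0.4, -0.1]
grip_width: 0.0003
```

```bash
python3 - <<'E'
from h import *
st()
p=r.grab_frame('top'); P=cloud(p); H=P[...,2]
print('top')
for x in np.arange(.34,.48,.01):
    print(round(x,2),[ (lambda q: int(1000*np.percentile(q,90)) if len(q) else -1)(H[(abs(P[...,0]-x)<.005)&(abs(P[...,1]-y)<.005)]) for y in np.arange(.10,.27,.01)])
for nm in ('top','scene'):
    p=r.grab_frame(nm); P=cloud(p);H=P[...,2]
    m=(H>.09)&(H<.106)&(np.hypot(P[...,0]-.376,P[...,1]-.186)<.02); q=P[m]; print(nm,'head',len(q),q.mean(0),q.min(0),q.max(0))
    m=(H>.047)&(H<.0575)&(np.hypot(P[...,0]-.376,P[...,1]-.186)<.035); q=P[m]; print(nm,'blk',len(q),q.mean(0),cv2.minAreaRect((q[:,:2]*1000).astype(np.float32)))
    for l,z in (('lock_pin',.008),('pin_block',0),('rack_catch',.058)):
        for d in r.pinpoint(p,l)[:2]: u,v=d['position'][0]*560,d['position'][1]*420; print(l,round(d['conf'],2),at_z(p,u,v,z).round(4))
cv2.imwrite('pics/v3.png',cv2.resize(p['pixels'][230:320,270:360],None,fx=7,fy=6.5,interpolation=2))
E
```

```text
40.2 [ 0.4681 -0.131   0.2539] yaw -1.674 grip 0.0003 F [ 0.9 -0.4 -0.1]
top
0.34 [-19, -11, -2, 1, -10, -19, -7, -3, -1, -23, -9, 1, 2, -29, -16, 0, -1]
0.35 [2, 2, 3, 2, 2, 1, 4, 3, 3, 44, 51, 3, 2, 3, 2, 2, 2]
0.36 [30, 29, 30, 2, 2, 0, 46, 54, 55, 54, 56, 55, 2, 1, 2, 1, 2]
0.37 [11, 9, 31, 3, 0, 1, 48, 55, 99, 100, 56, 53, 2, 2, 1, 1, 1]
0.38 [14, 8, 33, 1, 3, 3, 13, 54, 100, 101, 55, 55, 2, 2, 1, 2, 1]
0.39 [30, 33, 31, 1, 2, 2, 3, 55, 56, 58, 57, 57, 2, 2, 2, 1, 2]
0.4 [2, 2, 2, 2, 3, 1, 2, 53, 81, 84, 52, 34, 3, 2, 2, 2, 1]
0.41 [1, 2, 1, 2, 1, 3, 3, 2, 78, 82, -1, 2, 2, 3, 2, 3, 2]
0.42 [1, 3, 9, 15, 15, 13, 12, 11, 11, 81, 13, 11, 12, 10, 12, 10, 12]
0.43 [1, 2, 12, 16, 16, 72, 232, 75, 78, 82, 29, 84, 85, 86, 88, 89, 88]
0.44 [2, 2, 11, 58, 57, 258, 268, 266, 84, 87, 81, 79, 81, 83, 82, 82, 89]
0.45 [1, 2, 35, 59, 57, 259, 268, 267, 86, 89, 84, 83, 84, 83, 82, 82, 166]
0.46 [1, 1, 12, 58, 56, 74, 115, -1, -1, 86, 95, 145, 159, 161, 96, 43, 188]
0.47 [1, 2, 11, 59, 57, 41, 41, -1, -1, -1, 96, 177, 184, 184, 89, 42, 196]
top head 54 [0.37580023 0.18594384 0.09798937] [0.36806422 0.17834211 0.09011782] [0.38407177 0.1947231  0.10249464]
top blk 272 [0.37542546 0.18555864 0.05340143] ((376.0177001953125, 186.7810821533203), (43.98288345336914, 43.989261627197266), 7.253857135772705)
lock_pin 0.58 [0.3847 0.1836 0.008 ]
pin_block 0.64 [0.3664 0.1811 0.    ]
rack_catch 0.76 [ 0.5068 -0.1833  0.058 ]
scene head 67 [0.37424221 0.19134087 0.09598128] [0.36646608 0.17935751 0.09032998] [0.38339767 0.19730454 0.09991736]
scene blk 323 [0.37291152 0.194763   0.05260652] ((375.19378662109375, 188.85409545898438), (44.43574523925781, 47.25852966308594), 6.667259216308594)
pin_block 0.61 [0.3771 0.1836 0.    ]
rack_catch 0.82 [ 0.5112 -0.1895  0.058 ]
rack_catch 0.56 [ 0.4882 -0.0283  0.058 ]
```

View pics/v3.png

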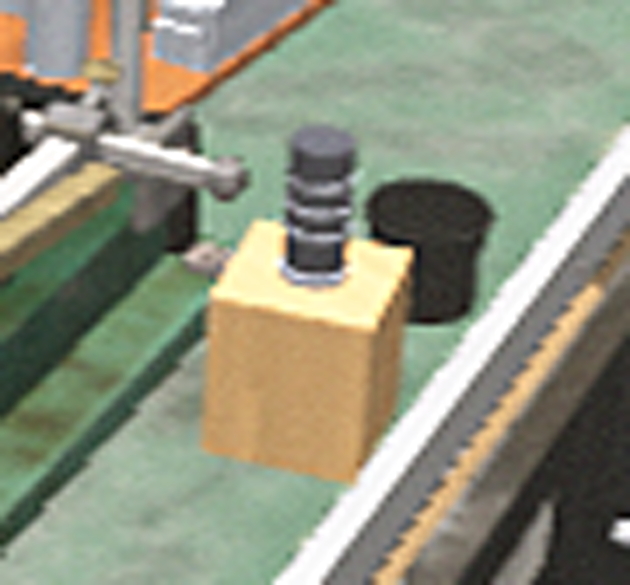

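{"name": "play_rows", "arguments": {"plan": [[-0.25,-0.046,0.08,0.03,0.1],[-0.25,-0.046,0.16,0.03,0.1],[-0.25,-0.092,0.3175,0.03,0.1],[-0.25,-0.092,0.3175,0.03,0.1],[-0.25,-0.092,0.3175,0.03,0.1],[-0.25,-0.092,0.3175,0.03,0.1],[-0.25,-0.092,0.3175,0.03,0.1],[-0.25,-0.092,0.3175,0.03,0.1],[-0.25,-0.092,0.3175,0.03,0.1],[-0.25,-0.092,0.3175,0.03,0.1]]}}

```text
clock: 41.65
tcp_pos: [0.3778, 0.186, 0.2795]
orientation: [1.211, 1.208, -1.213]
contact_force: [0.3, -0.0, -0.1]
grip_width: 0.0318
```

```bash
python3 - <<'E'
from h import *
st(); print(r.get_obs()['joints'].round(2))
E
```

```text
41.65 [0.3778 0.186  0.2795] yaw -1.575 grip 0.0318 F [ 0.3 -0.  -0.1]
[-0.25  0.01 -0.35  2.02  0.    1.11 -2.18]
```

{"name": "play_rows", "arguments": {"plan": [[-0.25,-0.0015,0.0005,-0.05,0],[-0.25,-0.0015,0.0005,-0.1,0],[-0.25,-0.0015,0.0005,-0.14,0],[-0.25,-0.0015,0.0005,-0.16,0],[-0.25,-0.0015,0.0005,-0.16,0],[-0.25,-0.0015,0.0005,-0.16,0]]}}

```text
clock: 42.25
tcp_pos: [0.3765, 0.187, 0.1204]
orientation: [1.212, 1.207, -1.213]
contact_force: [0.4, 0.2, 0.6]
grip_width: 0.0321
```

```bash
python3 - <<'E'
from h import *
st(); print(r.get_obs()['joints'].round(2))
p=r.grab_frame('scene'); cv2.imwrite('pics/w3.png',cv2.resize(p['pixels'][150:310,230:380],None,fx=4.5,fy=3.7,interpolation=2))
E
```

```text
42.25 [0.3765 0.187  0.1204] yaw -1.575 grip 0.0321 F [0.4 0.2 0.6]
[-0.29  0.22 -0.36  2.21  0.11  0.73 -2.3 ]
```

View pics/w3.png

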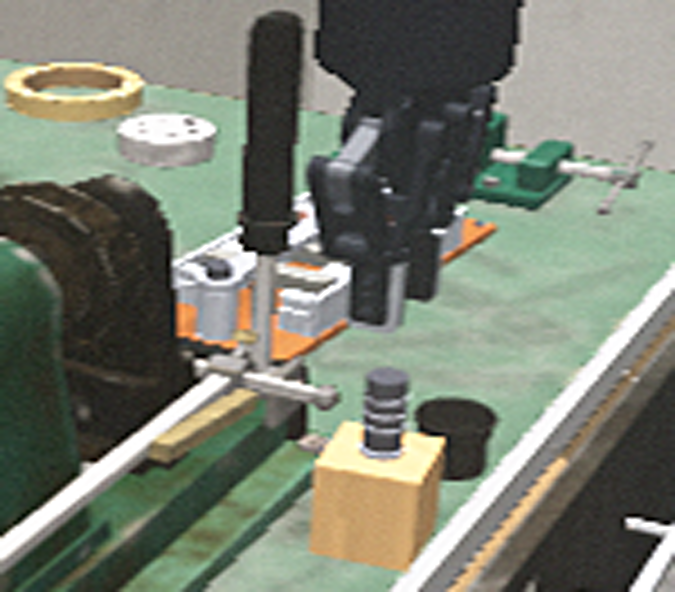

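{"name": "play_rows", "arguments": {"plan": [[-0.25,0,0,-0.02,0],[-0.25,0,0,-0.04,0],[-0.25,0,0,-0.055,0],[-0.25,0,0,-0.064,0],[-0.25,0,0,-0.064,0],[-0.25,0,0,-0.064,0]]}}

```text
clock: 42.9
tcp_pos: [0.3767, 0.1881, 0.057]
orientation: [1.212, 1.207, -1.21]
contact_force: [-0.2, 0.2, -0.7]
grip_width: 0.0319
```

```bash
python3 - <<'E'
from h import *
st()
p=r.grab_frame('scene'); cv2.imwrite('pics/x3.png',cv2.resize(p['pixels'][200:300,270:370],None,fx=6,fy=6,interpolation=2))
E
```

```text
42.9 [0.3767 0.1881 0.057 ] yaw -1.573 grip 0.0319 F [-0.2  0.2 -0.7]
```

View pics/x3.png

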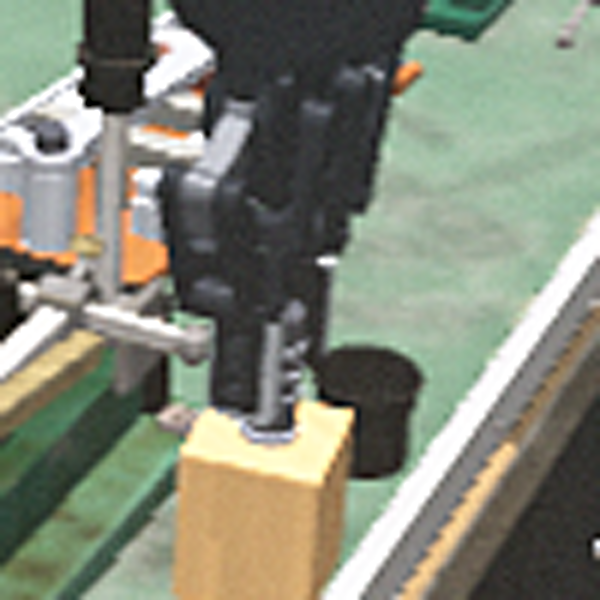

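{"name": "play_rows", "arguments": {"plan": [[-1,0,0,0.002,0],[-1,0,0,0.002,0],[-1,0,0,0.002,0],[-1,0,0,0.002,0],[-1,0,0,0.002,0],[-1,0,0,0.002,0]], "force": 50}}

```text
clock: 43.55
tcp_pos: [0.3766, 0.188, 0.059]
orientation: [1.212, 1.207, -1.21]
contact_force: [-1.2, -0.4, 7.8]
grip_width: 0.0163
```

{"name": "play_rows", "arguments": {"plan": [[-1,0,0,0.02,0],[-1,0,0,0.05,0],[-1,0,0,0.1,0],[-1,0,0,0.15,0],[-1,0,0,0.2,0],[-1,0,0,0.2,0],[-1,0,0,0.2,0]]}}

```text
clock: 44.25
tcp_pos: [0.3763, 0.1879, 0.2592]
orientation: [1.213, 1.207, -1.209]
contact_force: [0.5, -0.1, -1.0]
grip_width: 0.0163
```

```bash
python3 - <<'E'
from h import *
st()
p=r.grab_frame('scene'); cv2.imwrite('pics/y3.png',cv2.resize(p['pixels'][130:300,270:370],None,fx=6,fy=3.5,interpolation=2))
E
```

```text
44.25 [0.3763 0.1879 0.2592] yaw -1.573 grip 0.0163 F [ 0.5 -0.1 -1. ]
```

View pics/y3.png

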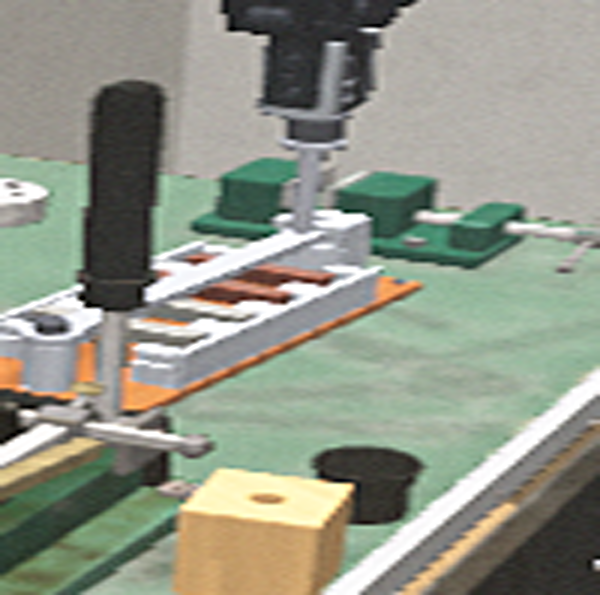

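```bash
python3 - <<'E'
from h import *
p=r.grab_frame('top'); print('hole top',at_z(p,364.67,219.08,.058))
P=cloud(p);H=P[...,2]
m=(H>.0555)&(H<.061)&(P[...,0]>.48)&(P[...,0]<.53)&(P[...,1]>-.205)&(P[...,1]<-.162); q=P[m]; print('catch top',len(q),q.mean(0),cv2.minAreaRect((q[:,:2]*1000).astype(np.float32)))
cv2.imwrite('pics/z2.png',cv2.resize(p['pixels'][200:245,345:390],None,fx=12,fy=12,interpolation=0))
s=r.grab_frame('scene'); cv2.imwrite('pics/z3.png',cv2.resize(s['pixels'][175:215,305:345],None,fx=14,fy=14,interpolation=0))
P=cloud(s);H=P[...,2]
m=(H>.0545)&(H<.0615)&(P[...,0]>.48)&(P[...,0]<.535)&(P[...,1]>-.21)&(P[...,1]<-.155); q=P[m]; print('catch scene',len(q),q.mean(0),cv2.minAreaRect((q[:,:2]*1000).astype(np.float32)))
# shank
for z0 in np.arange(.205,.262,.006):
    m=(abs(H-z0)<.003)&(abs(P[...,0]-.376)<.03)&(abs(P[...,1]-.188)<.03); q=P[m]; print(round(z0,3),len(q),q.mean(0).round(4) if len(q) else '')
print('hyp hole', proj(s,(.5072,-.1815,.058)), proj(p,(.5072,-.1815,.058)))
E
```

```text
hole top [ 0.50725395 -0.18036658  0.058     ]
catch top 139 [ 0.50620419 -0.18117614  0.05801341] ((506.0664978027344, -181.03326416015625), (30.12122344970703, 34.056121826171875), 84.78955078125)
catch scene 40 [ 0.50126739 -0.17782702  0.05681548] ((505.2987976074219, -179.65037536621094), (32.67632293701172, 33.58737564086914), 82.85408020019531)
0.205 3 [0.3737 0.1883 0.2067]
0.211 12 [0.3726 0.1895 0.2111]
0.217 14 [0.3731 0.1895 0.2172]
0.223 14 [0.373  0.1895 0.2234]
0.229 18 [0.3734 0.1891 0.2292]
0.235 14 [0.373  0.1902 0.2355]
0.241 13 [0.373  0.1902 0.2411]
0.247 12 [0.3728 0.1896 0.2463]
0.253 32 [0.3715 0.194  0.2538]
0.259 32 [0.3724 0.1932 0.2586]
hyp hole [323.39981842 190.98659032] [365.13463587 219.07578373]
```

View pics/z3.png

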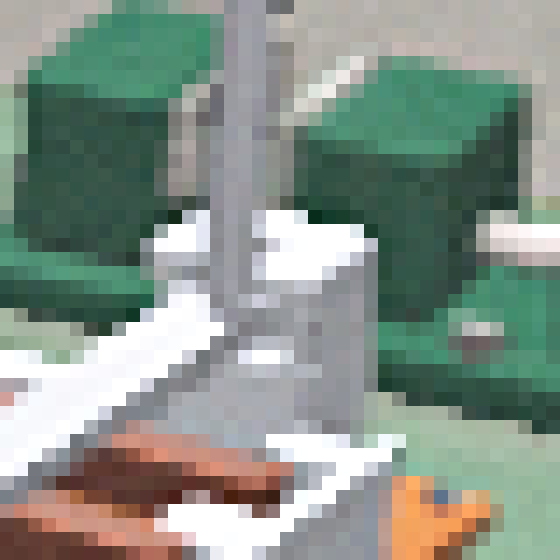

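View pics/z2.png

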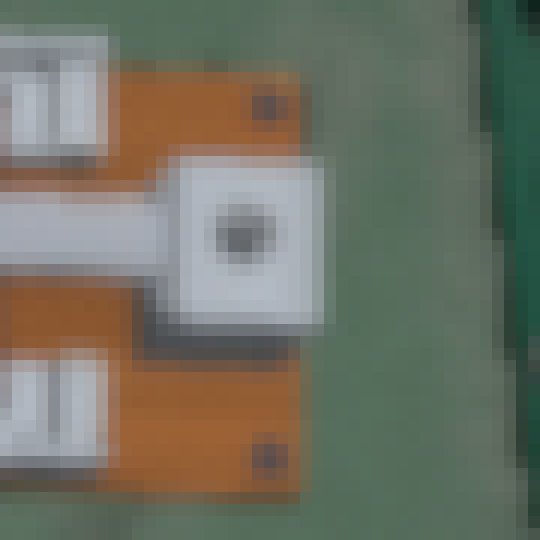

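{"name": "play_rows", "arguments": {"plan": [[-1,0,0,0.03,0],[-1,0.01,-0.04,0.03,0],[-1,0.02,-0.08,0.03,0],[-1,0.04,-0.12,0.03,0],[-1,0.06,-0.16,0.03,0],[-1,0.08,-0.2,0.03,0],[-1,0.1,-0.25,0.02,0],[-1,0.115,-0.3,0,0],[-1,0.125,-0.345,0,0],[-1,0.1305,-0.3673,0,0]]}}

```text
clock: 45.4
tcp_pos: [0.5049, -0.1835, 0.2551]
orientation: [1.211, 1.21, -1.218]
contact_force: [0.3, 0.2, -0.2]
grip_width: 0.0166
```

{"name": "play_rows", "arguments": {"plan": [[-1,0,0,-0.04,0],[-1,0,0,-0.08,0],[-1,0,0,-0.12,0],[-1,0,0,-0.128,0],[-1,0,0,-0.128,0],[-1,0,0,-0.128,0],[-1,0,0,-0.128,0]]}}

```text
clock: 46.1
tcp_pos: [0.5079, -0.1798, 0.132]
orientation: [1.212, 1.205, -1.209]
contact_force: [-0.1, -0.5, -1.0]
grip_width: 0.0164
```

```bash
python3 - <<'E'
from h import *
st()
p=r.grab_frame('top')
cv2.imwrite('pics/A2.png',cv2.resize(p['pixels'][180:260,330:410],None,fx=7,fy=7,interpolation=0))
s=r.grab_frame('scene'); cv2.imwrite('pics/A3.png',cv2.resize(s['pixels'][165:215,300:350],None,fx=12,fy=12,interpolation=0))
P=cloud(s);H=P[...,2]
for z0 in np.arange(.075,.136,.006):
    m=(abs(H-z0)<.003)&(abs(P[...,0]-.507)<.03)&(abs(P[...,1]+.18)<.03); q=P[m]; print(round(z0,3),len(q),q.mean(0).round(4) if len(q) else '')
E
```

```text
46.1 [ 0.5079 -0.1798  0.132 ] yaw -1.573 grip 0.0164 F [-0.1 -0.5 -1. ]
0.075 0 
0.081 2 [ 0.5048 -0.1786  0.0824]
0.087 6 [ 0.5063 -0.178   0.0866]
0.093 7 [ 0.5068 -0.1771  0.093 ]
0.099 4 [ 0.5055 -0.1773  0.0982]
0.105 7 [ 0.5048 -0.1789  0.1041]
0.111 6 [ 0.5048 -0.1766  0.1107]
0.117 8 [ 0.5055 -0.1761  0.1171]
0.123 5 [ 0.5055 -0.1772  0.123 ]
0.129 19 [ 0.504  -0.1735  0.1293]
0.135 11 [ 0.5047 -0.174   0.135 ]
```

View pics/A3.png

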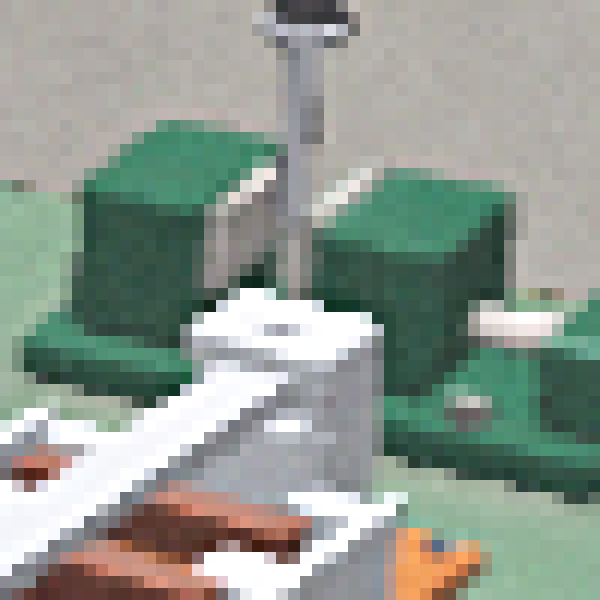

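View pics/A2.png

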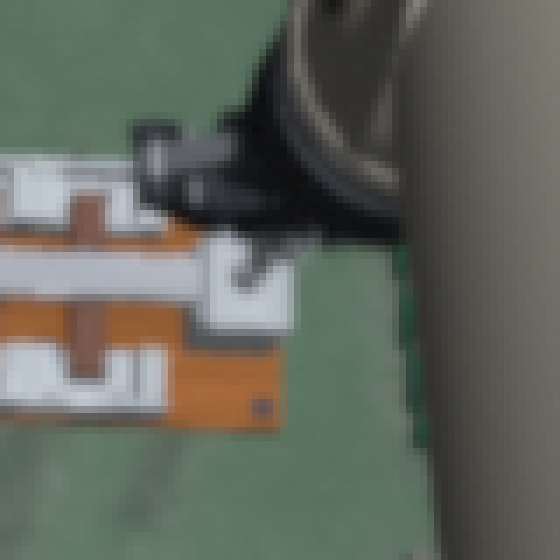

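```bash
python3 - <<'E'
from h import *
s=r.grab_frame('scene'); g=s['pixels'].astype(float)
for z in (.125,.1,.085,.058): print(z,proj(s,(.5079,-.1798,z)),proj(s,(.5062,-.1811,z)))
gray=g.mean(2).round().astype(int)
for v in range(186,196): print(v,gray[v,313:335])
print('shank rgb')
for v in (170,174,178,182,186,188): print(v,[tuple(int(c) for c in g[v,u]) for u in range(321,330)])
t=r.grab_frame('top'); gt=t['pixels'].mean(2).round().astype(int)
print('top, tip')
for v in range(210,228): print(v,gt[v,355:378])
for z in (.083,.1,.128): print(proj(t,(.5079,-.1798,z)))
print(proj(t,(.507,-.1808,.058)))
E
```

```text
0.125 [324.75072919 167.43849653] [325.54363256 167.41103788]
0.1 [324.05608971 176.4187509 ] [324.8419743  176.38901567]
0.085 [323.64534213 181.72886924] [324.42707472 181.69780966]
0.058 [322.91713063 191.14314052] [323.69149908 191.10977291]
186 [ 69  66  64  85 132 150 132 133 100  70 130 164 131  84  66  69  64  70
  72  73  82  83]
187 [ 72  65  68  89 147 150 125  93  46  76 144 164 136  79  69  68  71  71
  73  69  68  64]
188 [ 67  68  68  97 139 133  89  34  26  61 135 154 115  75  61  64  71  71
  71  69  75  67]
189 [ 76  68  68  66  84  62 148 255 255 226 109 126  91  57  59  63  66  72
  67  78  65  69]
190 [ 70  66  62  56  24 212 255 255 255 255 255 255 255 215  27  36  42  51
  60  70  72  76]
191 [ 75  67  55 163 255 255 255 252 252 255 255 255 255 255 255 255 255 231
  44  56  70  70]
192 [ 61  66 139 252 255 255 255 255 242 187 165 210 247 254 255 255 255 255
 192  58  67  73]
193 [ 63  48 114 181 180 198 228 247 255 255 255 255 255 254 255 255 248 192
 125  61  71  69]
194 [120 101 129 166 151 149 150 169 171 197 241 255 255 255 255 216 149 149
 117  61  67  78]
[... 2149 characters left out ...]
154 157 158 155 158 186 194 194 191 185 181 188 194 194 191 184 161 120
 102 102 104 104 104]
223 [117 116 124 142 155 185 194 195 195 195 194 197 197 195 191 184 162 120
 102 101 102 103 104]
224 [ 95  89 107 140 157 185 194 195 196 196 198 198 198 193 191 185 161 120
 102 101 102 103 103]
225 [ 91  84  97 130 149 178 189 190 191 192 193 194 194 193 190 184 161 120
 102 100 101 102 103]
226 [ 92  82  85 105 125 150 164 167 167 168 169 170 173 178 177 172 152 116
 102 101 102 102 103]
227 [ 93  83  81  91  98 109 118 120 120 121 121 121 124 130 132 132 123 108
 102 102 101 103 103]
[366.2444449  216.70166513]
[367.536995   215.19652643]
[369.75445331 212.61435782]
[364.85704215 219.17176138]
```

{"name": "play_rows", "arguments": {"plan": [[-1,0,0,-0.01,0],[-1,0,0,-0.018,0],[-1,0,0,-0.022,0],[-1,0,0,-0.024,0],[-1,0,0,-0.024,0]]}}

```text
clock: 46.8
tcp_pos: [0.5065, -0.1796, 0.1058]
orientation: [1.211, 1.208, -1.211]
contact_force: [0.8, 0.2, -0.4]
grip_width: 0.0162
```

```bash
python3 - <<'E'
from h import *
st()
p=r.grab_frame('top')
cv2.imwrite('pics/B2.png',cv2.resize(p['pixels'][200:240,345:385],None,fx=14,fy=14,interpolation=0))
s=r.grab_frame('scene'); cv2.imwrite('pics/B3.png',cv2.resize(s['pixels'][175:205,308:338],None,fx=18,fy=18,interpolation=0))
E
```

```text
46.8 [ 0.5065 -0.1796  0.1058] yaw -1.573 grip 0.0162 F [ 0.8  0.2 -0.4]
```

View pics/B3.png

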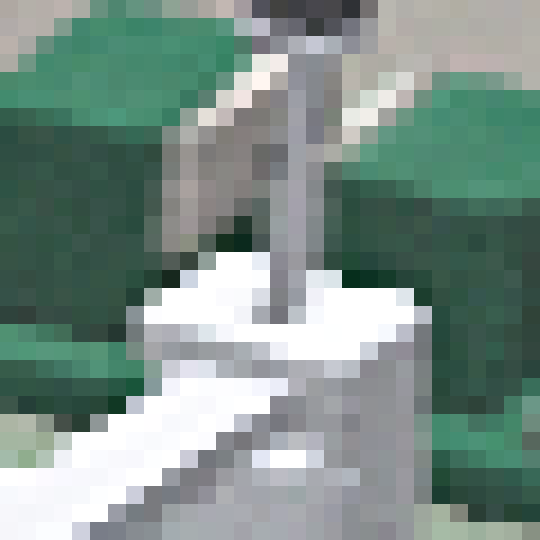

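View pics/B2.png

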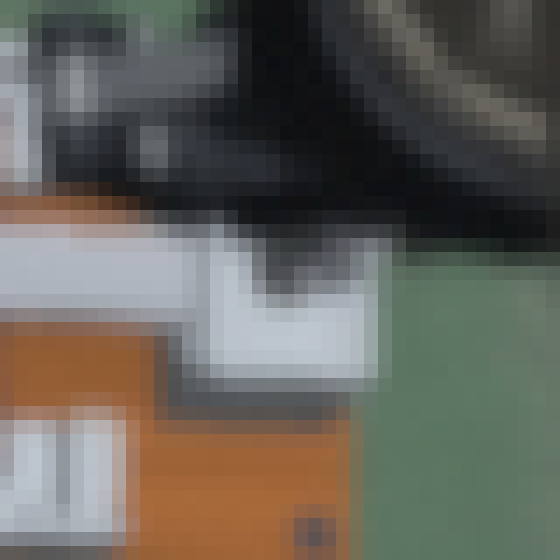

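{"name": "play_rows", "arguments": {"plan": [[-1,0,0,-0.002,0],[-1,0,0,-0.004,0],[-1,0,0,-0.006,0],[-1,0,0,-0.006,0]]}}

```text
clock: 47.3
tcp_pos: [0.5068, -0.1798, 0.1]
orientation: [1.211, 1.207, -1.211]
contact_force: [1.8, -1.3, -0.7]
grip_width: 0.0163
```

{"name": "play_rows", "arguments": {"plan": [[-1,0.0006,-0.0004,-0.003,0],[-1,0.0006,-0.0004,-0.006,0],[-1,0.0006,-0.0004,-0.009,0],[-1,0.0006,-0.0004,-0.009,0]]}}

```text
clock: 47.7
tcp_pos: [0.5069, -0.18, 0.0906]
orientation: [1.211, 1.208, -1.211]
contact_force: [2.1, -1.0, -1.9]
grip_width: 0.0165
```

{"name": "play_rows", "arguments": {"plan": [[-1,0.0006,-0.0002,-0.003,0],[-1,0.0006,-0.0002,-0.006,0],[-1,0.0006,-0.0002,-0.009,0],[-1,0.0006,-0.0002,-0.009,0]]}}

```text
clock: 48.1
tcp_pos: [0.5073, -0.1801, 0.0816]
orientation: [1.211, 1.209, -1.211]
contact_force: [1.6, -0.7, -1.7]
grip_width: 0.0165
```

{"name": "play_rows", "arguments": {"plan": [[-1,0.0003,-0.0001,-0.004,0],[-1,0.0003,-0.0001,-0.008,0],[-1,0.0003,-0.0001,-0.012,0],[-1,0.0003,-0.0001,-0.016,0],[-1,0.0003,-0.0001,-0.018,0],[-1,0.0003,-0.0001,-0.018,0]]}}

```text
clock: 48.7
tcp_pos: [0.5077, -0.1802, 0.0637]
orientation: [1.211, 1.209, -1.211]
contact_force: [0.3, -0.7, -1.3]
grip_width: 0.0159
```

{"name": "play_rows", "arguments": {"plan": [[-1,0,0,-0.001,0],[-1,0,0,-0.002,0],[-1,0,0,-0.003,0],[-1,0,0,-0.004,0],[-1,0,0,-0.004,0]]}}

```text
clock: 49.2
tcp_pos: [0.5083, -0.1803, 0.0628]
orientation: [1.212, 1.207, -1.211]
contact_force: [-8.6, 2.7, 26.3]
grip_width: 0.0164
```

{"name": "play_rows", "arguments": {"plan": [[-1,0,0,0.003,0],[-0.2,0,0,0.003,0],[-0.2,0,0,0.003,0],[-0.2,0,0,0.003,0],[-0.2,0,0,0.003,0],[-0.2,0,0,0.02,0],[-0.2,0,0,0.05,0],[-0.2,0,0,0.1,0],[-0.2,0,0,0.15,0]]}}

```text
clock: 50.1
tcp_pos: [0.5071, -0.18, 0.2109]
orientation: [1.21, 1.21, -1.212]
contact_force: [1.3, -1.4, 0.2]
grip_width: 0.0344
```

{"name": "play_rows", "arguments": {"plan": [[-0.2,0,-0.05,0,0],[-0.2,0,-0.1,0,0],[-0.2,0,-0.15,0,0],[-0.2,0,-0.2,0,0],[-0.2,0,-0.25,0,0],[-0.2,0,-0.25,0,0],[-0.2,0,-0.25,0,0]]}}

```text
clock: 50.8
tcp_pos: [0.507, -0.4316, 0.2092]
orientation: [1.213, 1.208, -1.214]
contact_force: [-0.1, 1.1, -0.3]
grip_width: 0.0341
```

```bash
python3 look.py C2; python3 - <<'E'
from h import *
p=r.grab_frame('top'); P=cloud(p); H=P[...,2]
q=P[(H>.085)&(H<.115)&(np.hypot(P[...,0]-.507,P[...,1]+.18)<.03)]; print('head top',len(q),q.mean(0),np.median(q,0))
m=(H>.0445)&(H<.0535)&(P[...,0]>.49)&(P[...,0]<.56)&(P[...,1]>-.155)&(P[...,1]<.015)
Q=P[m][:,:2]; A=np.polyfit(Q[:,1],Q[:,0],1); print('bar phi',-np.arctan(A[0]))
q=P[(H>.012)&(H<.03)&(np.hypot(P[...,0]-.705,P[...,1]+.231)<.05)]; print('bench blk',q.mean(0))
q=P[(H>.012)&(H<.03)&(np.hypot(P[...,0]-.378,P[...,1]-.352)<.05)]; print('wax',q.mean(0))
s=r.grab_frame('scene'); cv2.imwrite('pics/C3.png',cv2.resize(s['pixels'][165:245,265:345],None,fx=8,fy=7,interpolation=2))
E
```

```text
50.8 [ 0.507  -0.4316  0.2092] yaw -1.576 grip 0.0341 F [-0.1  1.1 -0.3]
57 26 y 57.7 ang -0.104 ztop 0.0355
19 46 y 18.7 ang 0.002 ztop 0.0365
-19 38 y -19.0 ang 0.043 ztop 0.0363
-57 38 y -56.1 ang 0.002 ztop 0.037
head top 57 [ 0.50627734 -0.17930588  0.09981709] [ 0.50614883 -0.17915756  0.10150203]
bar phi -0.0922661029074843
bench blk [ 0.70424766 -0.23076068  0.02163825]
wax [0.38134639 0.35173909 0.02086727]
```

View pics/C2.png

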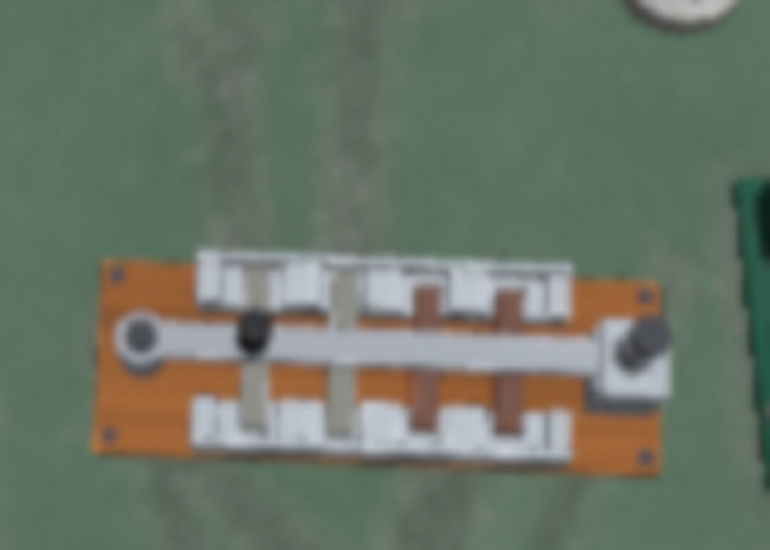

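View pics/C3.png

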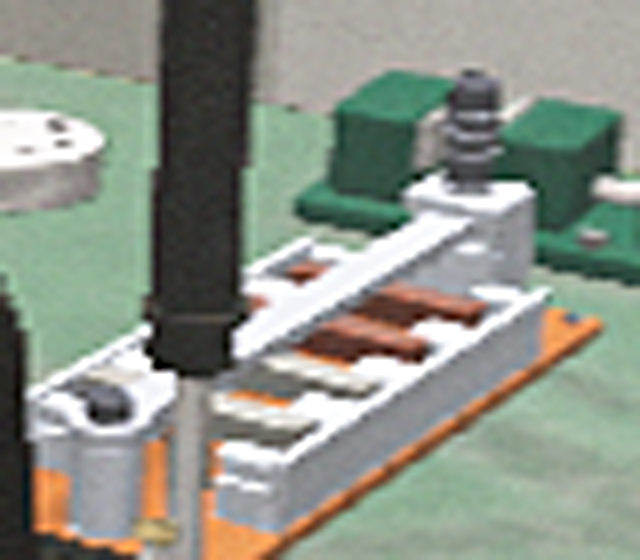

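```bash
python3 -c "
from bench import r
print(r.hand_in()); print(r.get_obs()['clock'])"
```

```text
the job is handed in; nothing more can be done
None
the job is handed in; nothing more can be done
```

I handed the job in at about 51 s. All four stones are in bays of the rack, the keeper is home in its catch, and the lock pin is down through the catch and the keeper's eye. No verdict was reported.

**What I did**
- I swung the keeper open by its knob and laid one stone in each bay.
- The stone nearest the hinge was found skewed by about 0.16 rad and 7 mm off its bay centre, so I lifted it and set it straight.
- I swung the keeper shut, pressed the bar against its stop with about 7 N, and pushed the pin in until its flange seated with about 26 N.

**Last checks**
- **Stones:** their tops measure 35.5 to 37 mm (36 expected), within about 1 mm of bay centre across the bay. The two stones nearest the catch sit close to mid-rack lengthwise; the two nearest the hinge were not re-measured lengthwise at the end.
- **Stone angles:** three are within 0.05 rad. The hinge-side stone read -0.10 rad, but most of it was hidden under the bar and knob; before closing it read +0.06. Both are inside the 0.25 limit.
- **Keeper:** the bar's direction matches the rack's to within about 0.01 rad.
- **Lock pin:** the top of its head is at about 101.5 mm (103 expected), upright in the picture and centred to about 2 mm.
- **Bystanders:** the bench block is where it was. The pitch block read about 4 mm from its first reading, by a different method; the arm never went near it.
- **Arm:** it is clear of everything, about 25 cm from the catch.

**What disagreed**
- **Fingertip height:** the fingertips stood roughly 20 mm higher than the stated tool frame and its reported height imply. My first grip on the knob closed above it because of this; I corrected for it after that.
- **Pin alignment:** the two cameras differed by about 2 mm on where the catch hole lay. I used the force readings to guide the pin in, and it met almost no resistance.

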